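# Spring-mount the lock boards for soldering

### The arm

A 7-joint arm with a two-finger parallel gripper is mounted at the origin on a cart in front of the work surface, level with it; the furniture and walls round the work are solid. World frame = base frame: x ahead of the robot, y to its left, z up, the work surface at z = 0. Lengths are in m, angles in rad, forces in N, time in s.
With the tool pointing down it reaches from about 0.425 to 0.875 m from the base axis. Payload 4.7 kg.
Tool frame: the origin (TCP) lies at the very end of the fingers, on their centre line; the grasp point (between the pads) lies 19 mm behind it; z points along the fingers, y is the direction in which the jaws open and shut (so a half turn about z gives the same grasp; the last joint's range is limited). The gripper opens to 87 mm and grips with 3 to 60 N. Pads are 19 mm wide; open, the fingers measure 117 mm over their backs; the gripper's body (75 mm by 190 mm) begins 51 mm behind the grasp point.
Start: joints at [1.259, 0.321, -0.07, 1.45, 0.023, 1.371, -0.057], TCP at [0.208, -0.616, 0.184] pointing down, gripper open.
Joint ranges: [-2.86, 2.86], [-0.3, 2.09], [-1.38, 1.24], [0.06, 2.45], [-1.56, 4.7], [0.09, 2.05], [-2.69, 2.69]. Speed limits (rad/s): [2.57, 2.57, 3.14, 3.14, 3.14, 3.14, 3.14].

### API

Orientations are given as a rotation vector (axis times angle).
In Python, from bench import ctrl gives the robot as it stands. The module is installed in compiled form; this text tells all that it offers.
- The arm moves only by the tool move_arm, never from a script. Its arguments are lists of equal length, an entry for each row: "dp": the shift along the tool's x, y, z in units of 30 mm (1.0 is 30 mm), a list of three; "turn": the turn about the tool's z in units of 5 degrees (1.0 is 5 degrees); "jaw": the opening, from -1 (shut) to 1 (fully open). A call has 1 to 5 rows; each row is the pose to reach, as a shift and turn from the pose commanded when the call began, along the tool's axes at that moment; what a row does not reach only later rows make up. A row lasts 1/10 s, in which the tool goes at most 50 mm and 8.59 degrees, less where a joint would pass 70% of its speed; a pose out of reach is approached as far as the arm can. A call with a gripper value outside its range is refused whole. The fingers move at their own pace and stop on an object; "grip_force" is the grip in N (left out, the last holds). Time passes only in rows, so rows that repeat a pose let the fingers close. It gives the time, the measured TCP pose, the force and the opening at its end, in the units of the state.
- ctrl.get_state(): the state, without advancing time (a new reading comes with each control period).
- ctrl.get_image(name): name is "scene" or "top" or "wrist"; returns the picture (384x512x3 uint8, red, green, blue); there is no depth.
- ctrl.camera_info(name): a dict with "intrinsics" (3x3 intrinsics, pixels), "extrinsics" (4x4, takes a point from world to camera coordinates). Camera axes: x right, y up, looking along -z (the intrinsics and any distortion apply to the point x, -y, -z); pixel columns grow to the right and rows downward; lengths in m; the calibration is good to about 2 mm. A picture is of the moment at which its call begins: read the wrist's pose just before it. camera_info takes no time and is no camera call; for the wrist camera it gives the pose at the moment of the call.
- ctrl.close_job(): hands the job in, once; it reports no verdict.
Trained networks look in the newest picture that a camera, given by its name, has taken for a name from the list of things; names that differ only in an ending like _2 or _b are one class to them, and where a whole thing is asked for, a point or a joint stands for the part that bears it (a point fixed in the world has none). Each returns a list of dicts, best first, with "confidence" (0 to 1); they miss things now and then, are a little off and sometimes report something else, mostly with a low value. They report only what shows in the picture. A call takes as long as a camera call.
- ctrl.look_for(camera, target): "rect" ([centre column, centre row, width, height] in pixels, round what is visible of it).
- ctrl.masks_of(camera, target): "region" (384x512 bool, what is visible of it) and "rect" ([centre column, centre row, width, height] in pixels, round what is visible of it).
The state is a dict: "time": time; "joint_positions": joint angles; "qd": joint speeds; "joint_torque": joint torques, N m; "position": TCP position; "tool_rot": TCP orientation; "ft_force": force on the tool from outside, world axes, zero at the start; "torque": the same for the moment, N m; "grip_width": opening from 0.0 (shut) to 1.0 (fully open).
Only numpy, scipy, OpenCV 4.12 (cv2) and the standard library are available. Lean on these libraries where they do the work, as an engineer would, in place of code of your own. Each camera call takes 0.05 s, during which the arm holds its last target. There are 200 camera calls.

### The job

Pull the parts drawer all the way out to its stop. Spring every lock controller board that is in it into a bay of its own in the soldering cradle, relay upward, so that each sits level and centred between its two sprung jaws with an edge in each groove. When all the boards are mounted, push the empty drawer fully shut; leave the tape, the oil bottle and the loose lock cylinder where they are.

Things in the scene. Friction and masses are not known exactly. Their poses are not given: they have to be found in the camera images.
- cabinet: low grey parts cabinet, 112 mm deep (its x) x 280 wide (y) x 47 high, one drawer on its front (-x) side; fixed to the bench. Origin: centre of its underside, on the bench. Cabinet and drawer do not move otherwise.
- drawer (a joint): the cabinet's drawer, in m: 0 shut, grows as it is pulled along the cabinet's -x, stop at 0.098, where the whole tray is clear of the cabinet; slides at about 1 N. Tray floor 7 mm above the bench, side walls up to 16 mm, back wall to 20, front panel to 46; three dividers (to 14 mm) at y = -66, 0 and 66 mm make four lanes 63 mm wide, 94 long.
- drawer_handle (a point): middle of the steel bar handle on the drawer front: round bar 8 mm thick, 90 mm long along the cabinet's y, 26 mm above the bench, 32 mm clear of the drawer front (its posts are at the two ends); it moves with the drawer
- board0: green circuit board 80 (its x) x 50 (y) x 3 mm, 70 g; up to four alike (None: absent). Origin: centre of its underside, z up. In its middle a blue relay to grip across y: 30 (x) x 22 (y) mm, 3 to 29 mm above the origin. Green terminal block at x = 18 to 27 mm, two capacitors at x = -24 mm, 12 mm high over the origin; the last 12 mm at either short edge are bare. Either short edge fits either jaw.
- board1: green circuit board 80 (its x) x 50 (y) x 3 mm, 70 g; up to four alike (None: absent). Origin: centre of its underside, z up. In its middle a blue relay to grip across y: 30 (x) x 22 (y) mm, 3 to 29 mm above the origin. Green terminal block at x = 18 to 27 mm, two capacitors at x = -24 mm, 12 mm high over the origin; the last 12 mm at either short edge are bare. Either short edge fits either jaw.
- board2: green circuit board 80 (its x) x 50 (y) x 3 mm, 70 g; up to four alike (None: absent). Origin: centre of its underside, z up. In its middle a blue relay to grip across y: 30 (x) x 22 (y) mm, 3 to 29 mm above the origin. Green terminal block at x = 18 to 27 mm, two capacitors at x = -24 mm, 12 mm high over the origin; the last 12 mm at either short edge are bare. Either short edge fits either jaw.
- board3: green circuit board 80 (its x) x 50 (y) x 3 mm, 70 g; up to four alike (None: absent). Origin: centre of its underside, z up. In its middle a blue relay to grip across y: 30 (x) x 22 (y) mm, 3 to 29 mm above the origin. Green terminal block at x = 18 to 27 mm, two capacitors at x = -24 mm, 12 mm high over the origin; the last 12 mm at either short edge are bare. Either short edge fits either jaw.
- cradle: four-bay board cradle, 184 mm (its x) x 284 (y), fixed to the bench. Origin: centre of its underside, on the bench. Each bay has a near jaw (-x side) and a far jaw (+x), 44 mm wide in y, tops 54 mm above the bench, with V grooves facing one another, centre lines 44 mm above the bench; mouths 12 mm high, narrowing at 30 degrees a side, 9 mm deep. The short edges of a board go in the grooves.
- bay0 (a point): bay 0 (bays 66 mm apart in y): where the origin of a mounted board lies, midway between the jaws, 42.5 mm above the bench, axes as the cradle's. Jaw lips rest at x = -28 and +28 mm; a board edge bottoms 8 mm further in. Each jaw slides outward up to 22 mm on springs (1 N + 0.26 N/mm). Push one back 16 to 20 mm with the board to bring the other edge down past the other lip, then let it float to the middle.
- bay1 (a point): bay 1 (bays 66 mm apart in y): where the origin of a mounted board lies, midway between the jaws, 42.5 mm above the bench, axes as the cradle's. Jaw lips rest at x = -28 and +28 mm; a board edge bottoms 8 mm further in. Each jaw slides outward up to 22 mm on springs (1 N + 0.26 N/mm). Push one back 16 to 20 mm with the board to bring the other edge down past the other lip, then let it float to the middle.
- bay2 (a point): bay 2 (bays 66 mm apart in y): where the origin of a mounted board lies, midway between the jaws, 42.5 mm above the bench, axes as the cradle's. Jaw lips rest at x = -28 and +28 mm; a board edge bottoms 8 mm further in. Each jaw slides outward up to 22 mm on springs (1 N + 0.26 N/mm). Push one back 16 to 20 mm with the board to bring the other edge down past the other lip, then let it float to the middle.
- bay3 (a point): bay 3 (bays 66 mm apart in y): where the origin of a mounted board lies, midway between the jaws, 42.5 mm above the bench, axes as the cradle's. Jaw lips rest at x = -28 and +28 mm; a board edge bottoms 8 mm further in. Each jaw slides outward up to 22 mm on springs (1 N + 0.26 N/mm). Push one back 16 to 20 mm with the board to bring the other edge down past the other lip, then let it float to the middle.
- tape_roll: blue roll of tape lying flat, 64 mm across, 18 high; bystander. Origin: centre of its underside
- oil_bottle: white oil bottle with a red spout, 40 mm across, 114 high; bystander. Origin: centre of its underside
- lock_cylinder: steel lock cylinder with its cam, 67 x 28 x 38 mm, lying along its x at the front of the bench; bystander. Origin: centre of its underside

How it is judged:
By the outcome, as a careful person would: the job done as asked, in the order asked, and still so for the second after the job is handed in, with the robot touching nothing.
Of board0, board1, board2, board3 only 3 to 4 are there at a start; the rules pass over those that are not, and their reading is None.
At some moment in a run one of board0, board1, board2, board3 may be knocked a few centimetres aside while the robot is not near it.
Once in a run the grip may slacken for a moment while it holds something.
It also fails if it takes over 200 s, if anything falls off the work surface, if the arm or the gripper's body presses on something with over 40 N, if the wrist force passes 120 N, or if a joint passes its speed limit or range.

## Working session

There is one attempt and no reset: what is moved stays moved. The work goes in short steps, Python scripts to look and compute and a tool call to move; the robot and the scene stay as the last step left them, time stands still between calls to the robot, and variables do not carry over. Pictures are saved under pics/ and viewed, about 12 in all and at most 16, crops included, and the job is handed in when it is done.

Besides the shell and the picture viewer there is one more tool, called by a JSON object that holds its "method" and its "body". move_arm: Moves the arm, as the interface text tells. Its arguments: {"type":"object","properties":{"dp":{"type":"array","items":{"type":"array","items":{"type":"number"}}},"turn":{"type":"array","items":{"type":"number"}},"jaw":{"type":"array","items":{"type":"number"}},"grip_force":{"type":"number"}},"required":["dp","turn","jaw"]}

```bash
mkdir -p pics; cat > h.py <<'E'
import numpy as np,cv2
from bench import ctrl
from scipy.spatial.transform import Rotation as R
def save(cam,fn,crop=None,scale=1):
    im=ctrl.get_image(cam)
    if crop: im=im[crop[1]:crop[3],crop[0]:crop[2]]
    im=cv2.resize(im,None,fx=scale,fy=scale,interpolation=cv2.INTER_CUBIC)
    cv2.imwrite('pics/'+fn,im[:,:,::-1])
def ray(ci,u,v):
    K=np.array(ci['intrinsics']);E=np.array(ci['extrinsics'])
    d=np.linalg.inv(K)@[u,v,1]; d=np.array([d[0],-d[1],-d[2]])
    Rw=E[:3,:3].T; return -Rw@E[:3,3],Rw@d
def at(ci,u,v,z):
    o,d=ray(ci,u,v); return o+d*(z-o[2])/d[2]
def proj(ci,p):
    K=np.array(ci['intrinsics']);E=np.array(ci['extrinsics'])
    c=E[:3,:3]@np.array(p)+E[:3,3]; q=K@[c[0],-c[1],-c[2]]; return q[:2]/q[2]
E
python3 - <<'E'
from h import *
np.set_printoptions(precision=4,suppress=True)
s=ctrl.get_state();print({k:np.round(v,3) for k,v in s.items()})
for c in ('scene','top'):
    ci=ctrl.camera_info(c);print(c,{k:np.array(v) for k,v in ci.items()})
    save(c,c+'0.png',scale=1.5)
    for t in ('cabinet','drawer_handle','cradle','tape_roll','oil_bottle','lock_cylinder','board0'):
        print(t,[(np.round(r['rect']),round(r['confidence'],2)) for r in ctrl.look_for(c,t)])
E
```

```text
{'time': np.float64(0.0), 'joint_positions': array([ 1.259,  0.322, -0.07 ,  1.452,  0.023,  1.371, -0.057]), 'qd': array([ 0.001,  0.   ,  0.001,  0.   ,  0.001, -0.001,  0.001]), 'joint_torque': array([  0.001, -49.128,  -0.404, -31.253,  -0.064,   0.044,   0.   ]), 'position': array([ 0.208, -0.615,  0.183]), 'tool_rot': array([-3.098, -0.509,  0.001]), 'ft_force': array([-0.105, -0.43 , -0.693]), 'torque': array([-0.004,  0.015,  0.02 ]), 'grip_width': np.float64(1.001)}
scene {'intrinsics': array([[482.0686,   0.    , 251.8872],
       [  0.    , 482.0686, 190.8876],
       [  0.    ,   0.    ,   1.    ]]), 'extrinsics': array([[-0.7234, -0.6904,  0.0087,  0.3432],
       [ 0.3171, -0.321 ,  0.8924, -0.2216],
       [-0.6134,  0.6483,  0.4511, -1.1912],
       [ 0.    ,  0.    ,  0.    ,  1.    ]])}
cabinet [(array([178., 218.,  97.,  59.]), 0.57)]
drawer_handle [(array([190., 224.,  72.,  49.]), 0.8)]
cradle [(array([292., 187.,  94.,  51.]), 0.92)]
tape_roll []
oil_bottle [(array([312., 146.,  14.,  29.]), 0.51)]
lock_cylinder [(array([270., 221.,  17.,  16.]), 0.6)]
board0 []
top {'intrinsics': array([[422.3947,   0.    , 254.1164],
       [  0.    , 422.3947, 190.3313],
       [  0.    ,   0.    ,   1.    ]]), 'extrinsics': array([[-0.2696, -0.963 ,  0.0039,  0.1348],
       [ 0.7561, -0.2092,  0.6201, -0.4097],
       [-0.5964,  0.1701,  0.7845, -1.3618],
       [ 0.    ,  0.    ,  0.    ,  1.    ]])}
cabinet []
drawer_handle []
cradle []
tape_roll []
oil_bottle []
lock_cylinder []
board0 []
```

View pics/scene0.png

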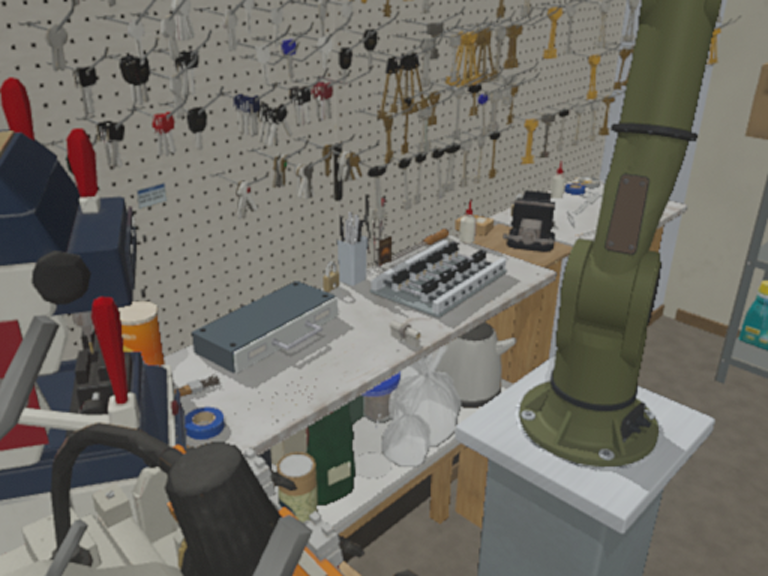

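View pics/top0.png

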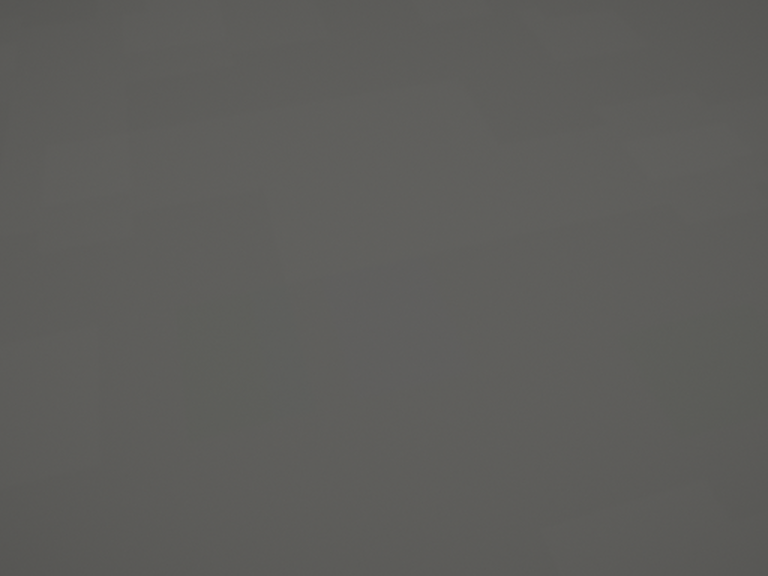

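```bash
python3 - <<'E'
from h import *
np.set_printoptions(precision=3,suppress=True)
ci=ctrl.camera_info('scene')
for n,u,v,z in [('cabL',195,335,.047),('cabF',235,350,.047),('cabR',338,293,.047),('cabB',297,284,.047),('hL',278,350,.026),('hR',325,325,.026),('crL',372,290,.0),('crF',430,311,.0),('crR',507,268,.0),('tape',204,417,.018),('bottle',468,242,0),('cyl',405,338,0),('benchFrontR',555,270,0),('benchF',265,440,0)]:
    print(n,at(ci,u/1.5,v/1.5,z))
w=ctrl.camera_info('wrist');print(w['intrinsics']);E=np.array(w['extrinsics'])
s=ctrl.get_state();T=R.from_rotvec(s['tool_rot']).as_matrix();print(T)
Rw=E[:3,:3].T;o=-Rw@E[:3,3];print('cam in tool',T.T@(o-s['position']),'\n',T.T@Rw)
E
```

```text
cabL [0.622 0.335 0.047]
cabF [0.527 0.314 0.047]
cabR [0.557 0.033 0.047]
cabB [0.648 0.065 0.047]
hL [0.499 0.24  0.026]
hR [0.506 0.117 0.026]
crL [ 0.58  -0.092  0.   ]
crF [ 0.426 -0.108  0.   ]
crR [ 0.432 -0.399  0.   ]
tape [0.436 0.445 0.018]
bottle [ 0.593 -0.459  0.   ]
cyl [0.39  0.011 0.   ]
benchFrontR [ 0.345 -0.47   0.   ]
benchF [0.339 0.399 0.   ]
[[268.961   0.    259.173]
 [  0.    268.961 194.88 ]
 [  0.      0.      1.   ]]
[[ 0.947  0.32   0.   ]
 [ 0.32  -0.947 -0.   ]
 [-0.     0.    -1.   ]]
cam in tool [ 0.069 -0.    -0.201] 
 [[-0.     0.967  0.254]
 [ 1.    -0.     0.   ]
 [ 0.     0.254 -0.967]]
```

{"method": "move_arm", "body": {"dp": [[6.5,-4.2,-0.5],[6.5,-4.2,-0.5],[6.5,-4.2,-0.5],[6.5,-4.2,-0.5],[6.5,-4.2,-0.5]], "turn": [3.74,3.74,3.74,3.74,3.74], "jaw": [0,0,0,0,0], "grip_force": 12}}

```text
time: 1.3
position: [0.3554, -0.4305, 0.1994]
tool_rot: [-3.141, -0.006, -0.002]
ft_force: [0.5, 0.2, -0.9]
grip_width: 0.63
```

{"method": "move_arm", "body": {"dp": [[4.8,-6,0],[4.8,-6,0],[4.8,-6,0],[4.8,-6,0],[4.8,-6,0]], "turn": [0,0,0,0,0], "jaw": [0,0,0,0,0]}}

```text
time: 1.8
position: [0.4991, -0.2496, 0.1992]
tool_rot: [-3.141, -0.007, -0.003]
ft_force: [0.0, 0.3, 0.6]
grip_width: 0.503
```

```bash
python3 - <<'E'
from h import *
np.set_printoptions(precision=4,suppress=True)
s=ctrl.get_state();print(s['position'],s['tool_rot'],s['time'],s['qd'])
ci=ctrl.camera_info('wrist')
save('wrist','w1.png',scale=1.5)
np.save('w1.npy',[ci['intrinsics'],np.array(ci['extrinsics'])[:3,:3]]); 
import pickle;pickle.dump(ci,open('w1.pkl','wb'))
for t in ('cradle','bay0','cabinet','drawer_handle','board0','lock_cylinder'):
    print(t,[(np.round(r['rect']),round(r['confidence'],2)) for r in ctrl.look_for('wrist',t)])
E
```

```text
[ 0.4991 -0.2496  0.1992] [-3.1406 -0.007  -0.0026] 1.8 [-0.3317  0.1377 -0.1943 -0.1324  0.1023  0.0225 -0.5645]
cradle [(array([237., 171., 220., 144.]), 0.67)]
bay0 [(array([236., 171., 217., 140.]), 0.82)]
cabinet [(array([ 31.,  90.,  55., 105.]), 0.83)]
drawer_handle [(array([ 30., 139.,  57.,  14.]), 0.94)]
board0 []
lock_cylinder [(array([ 82., 227.,  21.,  11.]), 0.62), (array([237., 172., 212., 141.]), 0.4)]
```

View pics/w1.png

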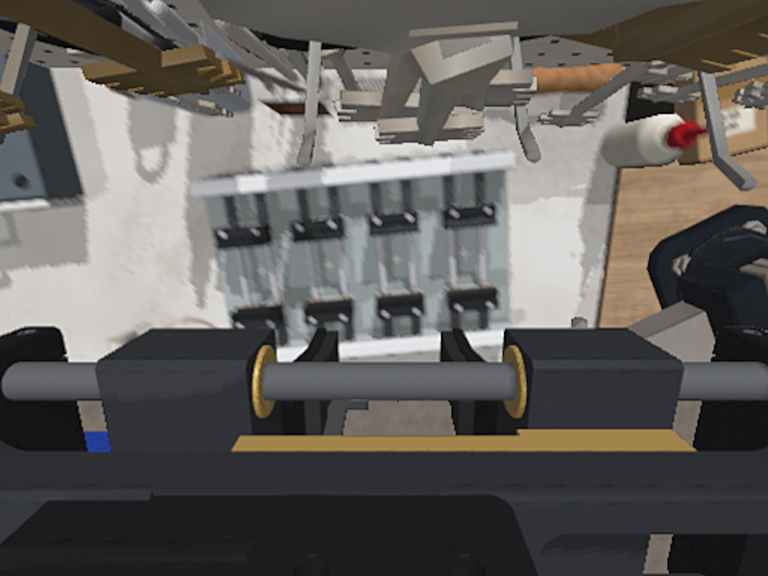

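{"method": "move_arm", "body": {"dp": [[-1.5,0,0],[-1.5,0,0],[-1.5,0,0],[-1.5,0,0],[-1.5,0,0]], "turn": [0,0,0,0,0], "jaw": [0,0,0,0,0]}}

```text
time: 2.65
position: [0.4523, -0.2543, 0.1991]
tool_rot: [3.141, -0.001, 0.002]
ft_force: [-0.3, -0.3, -0.4]
grip_width: 0.502
```

```bash
python3 - <<'E'
from h import *
import pickle
np.set_printoptions(precision=4,suppress=True)
s=ctrl.get_state();print(s['position'],s['tool_rot'],s['time'],s['qd'])
ci=ctrl.camera_info('wrist');pickle.dump(ci,open('w2.pkl','wb'))
im=ctrl.get_image('wrist');cv2.imwrite('pics/w2raw.png',im[:,:,::-1])
save('wrist','w2.png',crop=(120,90,350,255),scale=3.47)
E
```

```text
[ 0.4523 -0.2543  0.1991] [ 3.1414 -0.0008  0.0015] 2.65 [-0.0056  0.0046 -0.0038 -0.0001  0.0007  0.0023  0.0012]
```

View pics/w2.png

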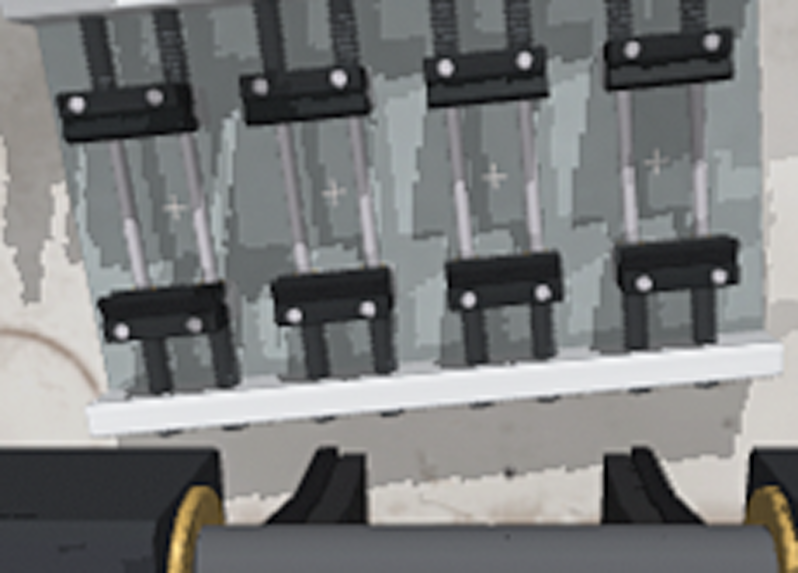

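```bash
python3 - <<'E'
from h import *
import pickle
np.set_printoptions(precision=4,suppress=True)
ci=pickle.load(open('w2.pkl','rb'))
P=lambda u,v,z:at(ci,120+u/3.47-.3,90+v/3.47-.3,z)[:2]
far=[((77,104),(156,97)),((261,86),(339,78)),((446,67),(525,60)),((631,48),(712,41))]
near=[((121,330),(195,324)),((294,315),(367,309)),((469,299),(542,292)),((645,283),(720,276))]
cr=[(176,208),(333,191),(494,176),(656,161)]
C=[]
for f,n,c in zip(far,near,cr):
    F=[P(*a,.054) for a in f];N=[P(*a,.054) for a in n]
    m=np.mean(F+N,axis=0);C.append(m)
    v=np.mean(F,axis=0)-np.mean(N,axis=0)
    print(m,'len',np.linalg.norm(v),'yaw',np.degrees(np.arctan2(v[1],v[0])),'cross z0',P(*c,0),'z.01',P(*c,.01))
C=np.array(C);d=C[0]-C[3];print(C.mean(0),np.linalg.norm(d)/3,'yaw',np.degrees(np.arctan2(-d[0],d[1])))
# sharp check : cabinet
E
```

```text
[ 0.4868 -0.1267] len 0.08312109557848604 yaw 5.163704856978663 cross z0 [ 0.4854 -0.1234] z.01 [ 0.4862 -0.1267]
[ 0.4929 -0.1925] len 0.08363906312907048 yaw 5.039341130520949 cross z0 [ 0.4924 -0.1904] z.01 [ 0.4932 -0.192 ]
[ 0.4991 -0.2586] len 0.08360283911658394 yaw 5.164430541113074 cross z0 [ 0.4986 -0.2585] z.01 [ 0.4992 -0.2584]
[ 0.5053 -0.3245] len 0.08397863603088083 yaw 5.692683615713354 cross z0 [ 0.5048 -0.3265] z.01 [ 0.5052 -0.3247]
[ 0.496  -0.2256] 0.06622432791738957 yaw 5.343196383697713
```

{"method": "move_arm", "body": {"dp": [[-0.5,-7,0],[-0.5,-7,0],[-0.5,-7,0],[-0.5,-7,0],[-0.5,-7,0]], "turn": [-1.1,-1.1,-1.1,-1.1,-1.1], "jaw": [0,0,0,0,0]}}

```text
time: 3.25
position: [0.4368, -0.0375, 0.1993]
tool_rot: [-3.137, -0.165, -0.002]
ft_force: [0.4, -0.5, 0.1]
grip_width: 0.5
```

{"method": "move_arm", "body": {"dp": [[0,-7,0],[0,-7,0],[0,-7,0],[0,-7,0],[0,-7,0]], "turn": [0,0,0,0,0], "jaw": [0,0,0,0,0]}}

```text
time: 3.75
position: [0.4156, 0.1715, 0.1995]
tool_rot: [-3.135, -0.165, -0.002]
ft_force: [0.3, 0.3, 0.4]
grip_width: 0.501
```

```bash
python3 - <<'E'
from h import *
import pickle
np.set_printoptions(precision=4,suppress=True)
for i in range(4): ctrl.get_image('wrist')
s=ctrl.get_state();print(s['position'],s['tool_rot'],s['time'],s['qd'])
ci=ctrl.camera_info('wrist');pickle.dump(ci,open('w3.pkl','wb'))
save('wrist','w3.png',crop=(60,0,460,255),scale=2)
for t in ('cabinet','drawer_handle','tape_roll','lock_cylinder'):
    for r in ctrl.look_for('wrist',t): print(t,np.round(r['rect']),round(r['confidence'],2),at(ci,r['rect'][0],r['rect'][1],.026))
E
```

```text
[0.4172 0.1634 0.1986] [ 3.1375  0.1476 -0.0005] 3.95 [ 0.0141 -0.0015  0.0238  0.0072 -0.0025  0.0033 -0.0022]
cabinet [470. 140.  85. 138.] 0.72 [ 0.492  -0.1181  0.026 ]
cabinet [255.  59. 245. 113.] 0.58 [0.5651 0.1831 0.026 ]
drawer_handle [254.  99. 227.  44.] 0.58 [0.5174 0.1798 0.026 ]
tape_roll [ 62. 141.  52.  51.] 0.7 [0.4382 0.4365 0.026 ]
lock_cylinder [357. 199.  22.  38.] 0.59 [0.3946 0.0189 0.026 ]
```

View pics/w3.png

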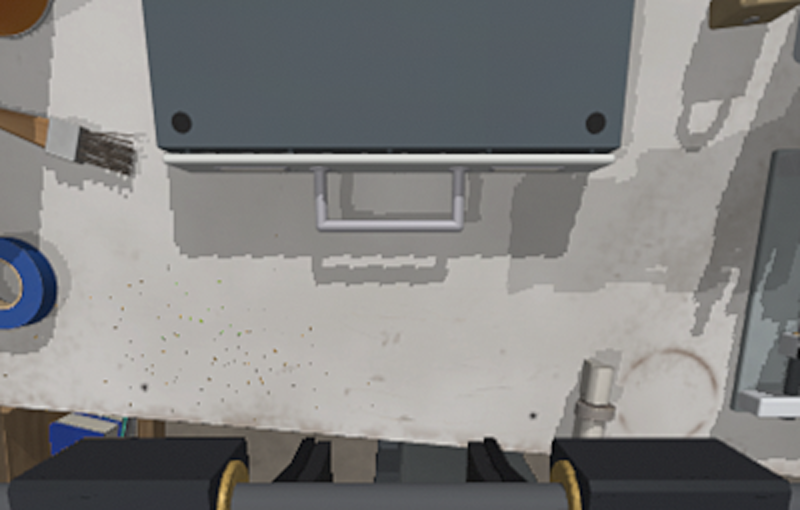

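```bash
python3 - <<'E'
from h import *
import pickle
np.set_printoptions(precision=4,suppress=True)
ci=pickle.load(open('w3.pkl','rb'))
P=lambda u,v,z:at(ci,60+u/2-.25,v/2-.25,z)[:2]
a,b=P(317,226,.028),P(463,225,.028);print('bar',a,b,np.linalg.norm(a-b),(a+b)/2,'yaw',np.degrees(np.arctan2(-(a-b)[0],(a-b)[1])))
a,b=P(165,158,.046),P(614,158,.046);print('front top',a,b,np.linalg.norm(a-b),(a+b)/2,'yaw',np.degrees(np.arctan2(-(a-b)[0],(a-b)[1])))
a,b=P(181,122,.047),P(596,122,.047);print('dots',a,b,np.linalg.norm(a-b),(a+b)/2,'yaw',np.degrees(np.arctan2(-(a-b)[0],(a-b)[1])))
E
```

```text
bar [0.4954 0.2252] [0.5051 0.1291] 0.09662267887708809 [0.5002 0.1771] yaw 5.766154371290343
front top [0.5259 0.3172] [0.5517 0.044 ] 0.2743822204677212 [0.5388 0.1806] yaw 5.393840142413576
dots [0.5469 0.3069] [0.5703 0.059 ] 0.24895604008096353 [0.5586 0.183 ] yaw 5.395474367020223
```

{"method": "move_arm", "body": {"dp": [[3.47,-0.2,2],[3.47,-0.2,3],[3.47,-0.2,3],[3.47,-0.2,3],[3.47,-0.2,3]], "turn": [0,0,0,0,0], "jaw": [-1,-1,-1,-1,-1]}}

```text
time: 4.7
position: [0.5189, 0.1804, 0.1075]
tool_rot: [-3.137, -0.148, 0.006]
ft_force: [0.4, -0.1, -0.1]
grip_width: 0.13
```

{"method": "move_arm", "body": {"dp": [[0,0,0],[0,0,0],[0,0,0],[0,0,0],[0,0,0]], "turn": [0,0,0,0,0], "jaw": [-1,-1,-1,-1,-1]}}

```text
time: 5.2
position: [0.5199, 0.1807, 0.1094]
tool_rot: [3.137, 0.15, 0.002]
ft_force: [0.9, 1.1, -0.7]
grip_width: 0.004
```

```bash
python3 - <<'E'
from h import *
s=ctrl.get_state();print(s['position'],s['tool_rot'],s['time'],s['grip_width'])
save('scene','s1.png',crop=(110,160,310,310),scale=4)
E
```

```text
[0.51986762 0.18067917 0.1093902 ] [3.13723323e+00 1.49752131e-01 2.16410742e-03] 5.2 0.00411674438044905
```

View pics/s1.png

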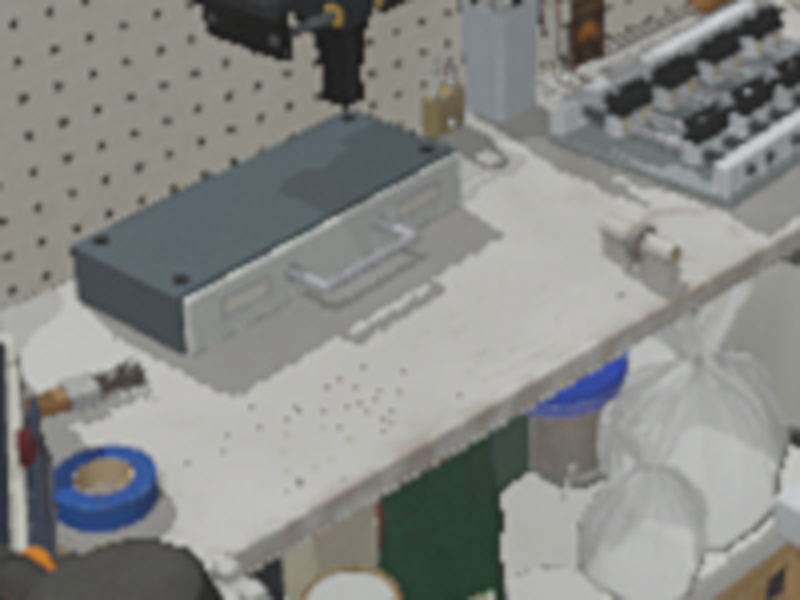

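{"method": "move_arm", "body": {"dp": [[0,0,1.5],[0,0,2.1],[0,0,2.5],[0,0,2.9],[0,0,3.15]], "turn": [0,0,0,0,0], "jaw": [-1,-1,-1,-1,-1]}}

```text
time: 5.75
position: [0.5199, 0.1809, 0.0138]
tool_rot: [-3.138, -0.15, -0.0]
ft_force: [-0.2, -0.1, -0.4]
grip_width: 0.003
```

{"method": "move_arm", "body": {"dp": [[-0.3,0,0],[-0.7,0,0],[-1.1,0,0],[-1.5,0,0],[-1.9,0,0]], "turn": [0,0,0,0,0], "jaw": [-1,-1,-1,-1,-1]}}

```text
time: 6.25
position: [0.4619, 0.1752, 0.0146]
tool_rot: [3.137, 0.15, 0.001]
ft_force: [-0.7, 0.0, 1.0]
grip_width: 0.007
```

{"method": "move_arm", "body": {"dp": [[-0.4,0,0],[-0.8,0,0],[-1.2,0,0],[-1.4,0,0],[-1.5,0,0]], "turn": [0,0,0,0,0], "jaw": [-1,-1,-1,-1,-1]}}

```text
time: 6.75
position: [0.4176, 0.1708, 0.0143]
tool_rot: [3.137, 0.15, 0.001]
ft_force: [-0.6, 0.1, -0.2]
grip_width: 0.007
```

{"method": "move_arm", "body": {"dp": [[-0.05,0,0],[-0.1,0,0],[-0.15,0,0],[-0.2,0,0],[-0.25,0,0]], "turn": [0,0,0,0,0], "jaw": [-1,-1,-1,-1,-1]}}

```text
time: 7.25
position: [0.4106, 0.1705, 0.0142]
tool_rot: [-3.138, -0.15, 0.0]
ft_force: [0.7, 0.5, -0.4]
grip_width: 0.008
```

{"method": "move_arm", "body": {"dp": [[-0.05,0,0],[-0.1,0,0],[-0.15,0,0],[-0.2,0,0],[-0.25,0,0]], "turn": [0,0,0,0,0], "jaw": [-1,-1,-1,-1,-1]}}

```text
time: 7.75
position: [0.4031, 0.1697, 0.0142]
tool_rot: [3.138, 0.15, 0.0]
ft_force: [-0.8, -0.5, 0.1]
grip_width: 0.006
```

{"method": "move_arm", "body": {"dp": [[-0.05,0,0],[-0.1,0,0],[-0.15,0,0],[-0.15,0,0],[-0.15,0,0]], "turn": [0,0,0,0,0], "jaw": [-1,-1,-1,-1,-1]}}

```text
time: 8.25
position: [0.3988, 0.1692, 0.0142]
tool_rot: [3.138, 0.15, 0.0]
ft_force: [-1.1, 0.5, -0.4]
grip_width: 0.006
```

```bash
python3 - <<'E'
from h import *
save('scene','s2.png',crop=(110,160,310,310),scale=4)
E
```

```text
(no output)
```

View pics/s2.png

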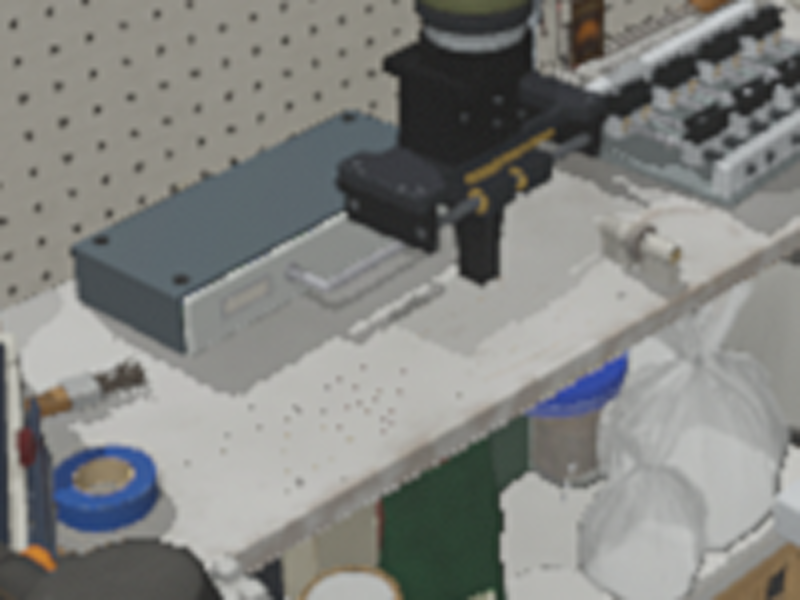

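```bash
python3 - <<'E'
from h import *
ci=ctrl.camera_info('scene')
s=ctrl.get_state();print(s['position'],s['time'])
f=lambda p:(proj(ci,p)-[110,160])*4
print('s1 tip',f([.52,.1807,.109]),'now',f(s['position']),'bar',f([.4954,.2252,.026]),f([.5051,.1291,.026]))
print(at(ci,110+480/4,160+280/4,.014),at(ci,110+310/4,160+285/4,.026),at(ci,110+410/4,160+235/4,.026))
w=ctrl.camera_info('wrist');im=ctrl.get_image('wrist');cv2.imwrite('pics/w4.png',cv2.resize(im[:260,60:460,::-1],None,fx=2,fy=2))
E
```

```text
[0.39882423 0.16924584 0.01424466] 8.3
s1 tip [342.57816788 148.65890076] now [476.89196765 323.446886  ] bar [321.804536   287.42614188] [415.13313516 232.93452871]
[0.43845445 0.12800418 0.014     ] [0.50371099 0.22887548 0.026     ] [0.50554091 0.13373404 0.026     ]
```

View pics/w4.png

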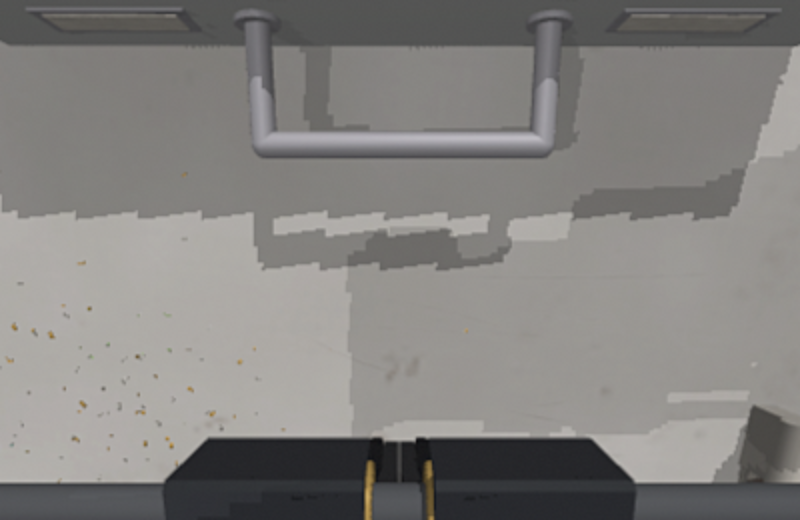

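{"method": "move_arm", "body": {"dp": [[0,0,0.1],[0,0,0.2],[0,0,0.3],[0,0,0.35],[0,0,0.4]], "turn": [0,0,0,0,0], "jaw": [-1,-1,-1,-1,-1]}}

```text
time: 8.85
position: [0.3986, 0.1693, 0.0019]
tool_rot: [-3.138, -0.15, 0.001]
ft_force: [0.9, -0.5, 0.3]
grip_width: 0.005
```

{"method": "move_arm", "body": {"dp": [[0,0,0.05],[0,0,0.1],[0,0,0.15],[0,0,0.2],[0,0,0.25]], "turn": [0,0,0,0,0], "jaw": [-1,-1,-1,-1,-1]}}

```text
time: 9.35
position: [0.3988, 0.1692, -0.0054]
tool_rot: [3.138, 0.15, 0.0]
ft_force: [-0.5, -0.3, 0.2]
grip_width: 0.009
```

{"method": "move_arm", "body": {"dp": [[0,0,0.1],[0,0,0.2],[0,0,0.3],[0,0,0.35],[0,0,0.4]], "turn": [0,0,0,0,0], "jaw": [-1,-1,-1,-1,-1]}}

```text
time: 9.85
position: [0.3987, 0.1692, -0.0175]
tool_rot: [-3.138, -0.15, 0.0]
ft_force: [0.3, 0.0, 0.3]
grip_width: 0.007
```

{"method": "move_arm", "body": {"dp": [[0,0,0.05],[0,0,0.1],[0,0,0.15],[0,0,0.15],[0,0,0.15]], "turn": [0,0,0,0,0], "jaw": [-1,-1,-1,-1,-1]}}

```text
time: 10.35
position: [0.3987, 0.1693, -0.0218]
tool_rot: [3.138, 0.15, -0.0]
ft_force: [0.3, -0.6, -0.3]
grip_width: 0.004
```

{"method": "move_arm", "body": {"dp": [[0,0,0.05],[0,0,0.1],[0,0,0.1],[0,0,0.15],[0,0,0.15]], "turn": [0,0,0,0,0], "jaw": [-1,-1,-1,-1,-1]}}

```text
time: 10.85
position: [0.3986, 0.1692, -0.0265]
tool_rot: [3.138, 0.15, -0.001]
ft_force: [0.8, 0.8, 0.4]
grip_width: 0.006
```

{"method": "move_arm", "body": {"dp": [[0,0,0.05],[0,0,0.05],[0,0,0.1],[0,0,0.1],[0,0,0.1]], "turn": [0,0,0,0,0], "jaw": [-1,-1,-1,-1,-1]}}

```text
time: 11.35
position: [0.3987, 0.1692, -0.0293]
tool_rot: [3.138, 0.15, -0.0]
ft_force: [0.4, -0.3, -0.9]
grip_width: 0.008
```

{"method": "move_arm", "body": {"dp": [[0,0,0.05],[0,0,0.05],[0,0,0.1],[0,0,0.1],[0,0,0.1]], "turn": [0,0,0,0,0], "jaw": [-1,-1,-1,-1,-1]}}

```text
time: 11.85
position: [0.3987, 0.1692, -0.0324]
tool_rot: [3.138, 0.15, -0.0]
ft_force: [0.3, 1.0, 0.3]
grip_width: 0.005
```

{"method": "move_arm", "body": {"dp": [[0,0,0.05],[0,0,0.05],[0,0,0.1],[0,0,0.1],[0,0,0.1]], "turn": [0,0,0,0,0], "jaw": [-1,-1,-1,-1,-1]}}

```text
time: 12.35
position: [0.3987, 0.1692, -0.0354]
tool_rot: [3.138, 0.15, -0.0]
ft_force: [-0.1, -0.2, 0.5]
grip_width: 0.008
```

```bash
python3 - <<'E'
from h import *
ci=ctrl.camera_info('scene');s=ctrl.get_state();print((proj(ci,s['position'])-[180,180])*6, (proj(ci,s['position']+[0,0,s['position'][2]*-1])-[180,180])*6)
save('scene','s3.png',crop=(180,180,280,270),scale=6)
E
```

```text
[296.89119696 455.69480434] [295.94382721 391.56860513]
```

View pics/s3.png

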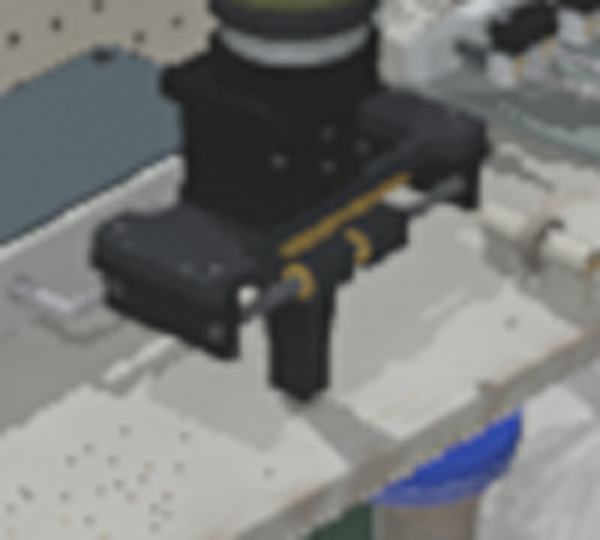

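{"method": "move_arm", "body": {"dp": [[0,0,0.03],[0,0,0.06],[0,0,0.06],[0,0,0.06],[0,0,0.06]], "turn": [0,0,0,0,0], "jaw": [-1,-1,-1,-1,-1]}}

```text
time: 12.9
position: [0.3987, 0.1692, -0.0371]
tool_rot: [3.138, 0.15, -0.0]
ft_force: [1.0, -0.5, -0.1]
grip_width: 0.003
```

{"method": "move_arm", "body": {"dp": [[0,0,0.03],[0,0,0.06],[0,0,0.06],[0,0,0.06],[0,0,0.06]], "turn": [0,0,0,0,0], "jaw": [-1,-1,-1,-1,-1]}}

```text
time: 13.4
position: [0.3989, 0.1692, -0.0384]
tool_rot: [3.137, 0.15, -0.0]
ft_force: [-1.6, -1.2, 7.2]
grip_width: 0.004
```

{"method": "move_arm", "body": {"dp": [[0,0,0.03],[0,0,0.06],[0,0,0.06],[0,0,0.06],[0,0,0.06]], "turn": [0,0,0,0,0], "jaw": [-1,-1,-1,-1,-1]}}

```text
time: 13.9
position: [0.3989, 0.1691, -0.0385]
tool_rot: [3.135, 0.15, -0.002]
ft_force: [-9.2, -3.6, 28.9]
grip_width: 0.001
```

{"method": "move_arm", "body": {"dp": [[0,0,-0.5],[0,0,-1.5],[0,0,-3.3],[0,0,-3.3],[0,0,-3.3]], "turn": [0,0,0,0,0], "jaw": [-1,-1,-1,-1,-1]}}

```text
time: 14.4
position: [0.4003, 0.1692, 0.0596]
tool_rot: [3.137, 0.149, 0.006]
ft_force: [-0.2, -0.4, -0.0]
grip_width: 0.006
```

```bash
python3 - <<'E'
from h import *
ci=ctrl.camera_info('scene')
tx=np.array([.9956,.0936,0]);ty=np.array([.0936,-.9956,0]);t=np.array([.3987,.1692,0])
for off in (.0375,-.0375):
  for y in (-.095,.095):
    for z in (.03,.05,.07,.09):
      print(off,y,z,((proj(ci,t+tx*off+ty*y+[0,0,z])-[180,180])*6).round())
print(ctrl.get_state()['position'])
E
```

```text
0.0375 -0.095 0.03 [ 89. 397.]
0.0375 -0.095 0.05 [ 86. 358.]
0.0375 -0.095 0.07 [ 84. 319.]
0.0375 -0.095 0.09 [ 82. 279.]
0.0375 0.095 0.03 [364. 228.]
0.0375 0.095 0.05 [364. 192.]
0.0375 0.095 0.07 [364. 156.]
0.0375 0.095 0.09 [364. 119.]
-0.0375 -0.095 0.03 [216. 459.]
-0.0375 -0.095 0.05 [215. 419.]
-0.0375 -0.095 0.07 [214. 379.]
-0.0375 -0.095 0.09 [212. 338.]
-0.0375 0.095 0.03 [488. 279.]
-0.0375 0.095 0.05 [489. 242.]
-0.0375 0.095 0.07 [489. 205.]
-0.0375 0.095 0.09 [490. 167.]
[0.40029581 0.16916627 0.05962639]
```

{"method": "move_arm", "body": {"dp": [[2,0,0],[4.0,0,0],[4.0,0,0],[4.0,0,0],[4.0,0,0]], "turn": [0,0,0,0,0], "jaw": [-1,-1,-1,-1,-1]}}

```text
time: 14.9
position: [0.516, 0.181, 0.0561]
tool_rot: [-3.137, -0.151, 0.007]
ft_force: [-0.4, 0.8, -0.1]
grip_width: 0.001
```

{"method": "move_arm", "body": {"dp": [[0,0,1.4],[0,0,2.0],[0,0,2.5],[0,0,2.8],[0,0,2.8]], "turn": [0,0,0,0,0], "jaw": [-1,-1,-1,-1,-1]}}

```text
time: 15.4
position: [0.5169, 0.1804, -0.0265]
tool_rot: [3.137, 0.151, -0.003]
ft_force: [-0.3, 0.2, 0.8]
grip_width: -0.0
```

{"method": "move_arm", "body": {"dp": [[-0.3,0,0],[-0.7,0,0],[-1.1,0,0],[-1.5,0,0],[-1.8,0,0]], "turn": [0,0,0,0,0], "jaw": [-1,-1,-1,-1,-1]}}

```text
time: 15.9
position: [0.4632, 0.1755, -0.0253]
tool_rot: [3.137, 0.151, 0.001]
ft_force: [1.2, 0.6, 0.5]
grip_width: 0.005
```

{"method": "move_arm", "body": {"dp": [[-0.4,0,0],[-0.8,0,0],[-1.2,0,0],[-1.3,0,0],[-1.4,0,0]], "turn": [0,0,0,0,0], "jaw": [-1,-1,-1,-1,-1]}}

```text
time: 16.4
position: [0.4217, 0.1709, -0.026]
tool_rot: [3.137, 0.15, -0.001]
ft_force: [1.4, -0.1, -0.5]
grip_width: 0.004
```

{"method": "move_arm", "body": {"dp": [[-0.05,0,0],[-0.1,0,0],[-0.15,0,0],[-0.2,0,0],[-0.25,0,0]], "turn": [0,0,0,0,0], "jaw": [-1,-1,-1,-1,-1]}}

```text
time: 16.9
position: [0.4199, 0.1713, -0.0249]
tool_rot: [-3.136, -0.149, -0.013]
ft_force: [12.5, 0.1, -9.5]
grip_width: 0.005
```

{"method": "move_arm", "body": {"dp": [[0.5,0,0],[0.5,0,-1],[0.5,0,-2.5],[0.3,0,-4],[0.3,0,-5.5]], "turn": [0,0,0,0,0], "jaw": [0,0,0,0,0]}}

```text
time: 17.4
position: [0.4226, 0.1723, 0.1405]
tool_rot: [-3.138, -0.152, 0.004]
ft_force: [1.3, -1.5, 0.3]
grip_width: 0.377
```

{"method": "move_arm", "body": {"dp": [[0,0,-1],[0,0,-1],[0,0,-1],[0,0,-1],[0,0,-1]], "turn": [0,0,0,0,0], "jaw": [0,0,0,0,0]}}

```text
time: 17.9
position: [0.4229, 0.1715, 0.1679]
tool_rot: [-3.138, -0.15, 0.005]
ft_force: [-0.2, 0.2, 0.2]
grip_width: 0.498
```

```bash
python3 - <<'E'
from h import *
import pickle
np.set_printoptions(precision=4,suppress=True)
s=ctrl.get_state();print(s['position'],s['tool_rot'],s['time'],s['qd'])
ci=ctrl.camera_info('wrist')
save('wrist','w5.png',crop=(60,20,460,255),scale=2)
print([(np.round(r['rect']),round(r['confidence'],2)) for r in ctrl.look_for('wrist','drawer_handle')])
ms=ctrl.masks_of('wrist','board0');print(len(ms))
pickle.dump((ci,ms),open('w5.pkl','wb'))
for m in ms:
    ys,xs=np.nonzero(m['region']); r=cv2.minAreaRect(np.c_[xs,ys].astype(np.float32)); print(np.round(m['rect']),round(m['confidence'],2),r,at(ci,*r[0],.010))
E
```

```text
[0.4229 0.1715 0.1679] [-3.1377 -0.1503  0.005 ] 17.9 [-0.      0.0007  0.0024 -0.0039  0.0011 -0.002   0.0016]
[(array([260., 135., 233., 121.]), 0.88)]
4
[289. 112.  42.  71.] 0.87 ((286.3811950683594, 113.75690460205078), (40.04983139038086, 66.43436431884766), 3.012787342071533) [0.5074 0.1449 0.01  ]
[338. 116.  50.  66.] 0.82 ((339.7610778808594, 115.9710464477539), (40.13051223754883, 66.84407806396484), 6.911226749420166) [0.5112 0.0765 0.01  ]
[185. 117.  45.  67.] 0.63 ((184.81222534179688, 116.33010864257812), (66.27189636230469, 40.69654846191406), 84.64418029785156) [0.4918 0.2742 0.01  ]
[239. 116.  39.  68.] 0.57 ((238.0, 116.0), (66.0, 40.0), 90.0) [0.4987 0.2063 0.01  ]
```

View pics/w5.png

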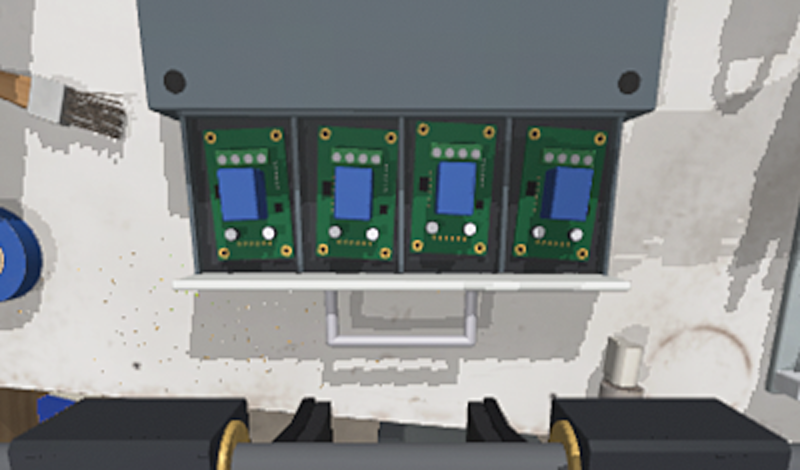

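```bash
cat >> h.py <<'E'
def quad(ci,pts,z=.010):
    P=np.array([at(ci,*p,z)[:2] for p in pts]); c=P.mean(0)
    vx=(P[0]+P[1]-P[2]-P[3])/2; vy=(P[0]+P[3]-P[1]-P[2])/2
    return c,np.degrees(np.arctan2(vx[1],vx[0])),np.degrees(np.arctan2(-vy[0],vy[1])),np.linalg.norm(vx),np.linalg.norm(vy)
def delta(c,yaw):
    s=ctrl.get_state();T=R.from_rotvec(s['tool_rot']).as_matrix()
    d=T.T@(np.array([c[0],c[1],s['position'][2]])-s['position'])/.03
    ty=np.degrees(np.arctan2(T[1,0],T[0,0]))
    return d.round(3),round((ty-yaw)/5,2)
E
python3 - <<'E'
from h import *
import pickle
np.set_printoptions(precision=4,suppress=True)
ci,ms=pickle.load(open('w5.pkl','rb'))
Q=dict(A=[(211,138),(275,134),(287,250),(223,255)],B=[(325,133),(391,138),(386,253),(321,250)],C=[(423,129),(489,132),(480,248),(418,245)],D=[(534,133),(600,139),(582,255),(520,250)])
for k,q in Q.items():
    r=quad(ci,[(60+u/2-.25,20+v/2-.25) for u,v in q]);print(k,r)
    print('  delta',delta(r[0],(r[1]+r[2])/2))
for n,u,v in (('A',237,193),('B',354,192),('C',458,187),('D',572,193)): print(n,'relaytop',at(ci,60+u/2,20+v/2,.036))
print('handle',at(ci,60+402/2,20+340/2,.03),'front',at(ci,60+402/2,20+283/2,.046))
E
```

```text
A (array([0.4901, 0.2747]), np.float64(7.526351116603377), np.float64(9.361373526207604), np.float64(0.07187609760206351), np.float64(0.041375078401653866))
  delta (array([ 2.54 , -3.208, -0.004]), np.float64(-0.59))
B (array([0.4971, 0.2067]), np.float64(1.9928785025392155), np.float64(2.1669146244618673), np.float64(0.07159643237221028), np.float64(0.04203360820520451))
  delta (array([ 2.556, -0.927, -0.005]), np.float64(0.68))
C (array([0.5061, 0.1453]), np.float64(3.3493661638537895), np.float64(2.9130136732717835), np.float64(0.07118023961862373), np.float64(0.04101134373480209))
  delta (array([ 2.658,  1.138, -0.006]), np.float64(0.47))
D (array([0.5091, 0.0769]), np.float64(1.6819741310195166), np.float64(0.8092207022470989), np.float64(0.07196587164710845), np.float64(0.04141917358178126))
  delta (array([ 2.54 ,  3.417, -0.007]), np.float64(0.85))
A relaytop [0.4909 0.2747 0.036 ]
B relaytop [0.4981 0.2055 0.036 ]
C relaytop [0.5069 0.1443 0.036 ]
D relaytop [0.51   0.0764 0.036 ]
handle [0.4093 0.1681 0.03  ] front [0.4483 0.172  0.046 ]
```

```bash
python3 - <<'E'
from h import *
import pickle
np.set_printoptions(precision=4,suppress=True)
c3=pickle.load(open('w3.pkl','rb'));c5,_=pickle.load(open('w5.pkl','rb'))
P3=lambda u,v,z:at(c3,60+u/2-.25,v/2-.25,z)[:2]
P5=lambda u,v,z:at(c5,60+u/2-.25,20+v/2-.25,z)[:2]
print('dots',(P3(181,122,.047)+P3(596,122,.047))/2,(P5(174,82,.047)+P5(628,82,.047))/2)
print('bar',(P3(317,226,.028)+P3(463,225,.028))/2,(P5(331,341,.028)+P5(472,341,.028))/2)
print('front',(P3(165,158,.046)+P3(614,158,.046))/2,(P5(174,284,.046)+P5(629,285,.046))/2)
print('lidedge',P5(400,110,.047),'lane front floor',P5(400,272,.007),'divider start top',P5(401,117,.014))
E
```

```text
dots [0.5586 0.183 ] [0.5583 0.1836]
bar [0.5002 0.1771] [0.4084 0.1686]
front [0.5388 0.1806] [0.4477 0.1725]
lidedge [0.5441 0.1827] lane front floor [0.4505 0.1736] divider start top [0.5455 0.1822]
```

{"method": "move_arm", "body": {"dp": [[0.18,0.05,1],[0.18,0.05,2],[0.18,0.05,3],[0.18,0.05,3.5],[0.18,0.05,3.5]], "turn": [0,0,0,0,0], "jaw": [-1,-1,-1,-1,-1]}}

```text
time: 18.55
position: [0.4277, 0.1704, 0.0624]
tool_rot: [-3.137, -0.151, 0.008]
ft_force: [-0.3, -0.3, 0.2]
grip_width: 0.132
```

{"method": "move_arm", "body": {"dp": [[0,0,0],[0,0,0.5],[0,0,1.5],[0,0,2.9],[0,0,2.9]], "turn": [0,0,0,0,0], "jaw": [-1,-1,-1,-1,-1]}}

```text
time: 19.05
position: [0.4271, 0.1698, -0.0252]
tool_rot: [3.138, 0.15, -0.01]
ft_force: [-0.5, 0.5, -0.4]
grip_width: 0.008
```

{"method": "move_arm", "body": {"dp": [[-0.08,0,0],[-0.15,0,0],[-0.25,0,0],[-0.35,0,0],[-0.42,0,0]], "turn": [0,0,0,0,0], "jaw": [-1,-1,-1,-1,-1]}}

```text
time: 19.55
position: [0.42, 0.1699, -0.021]
tool_rot: [-3.138, -0.15, -0.01]
ft_force: [7.3, -0.6, -0.4]
grip_width: 0.003
```

{"method": "move_arm", "body": {"dp": [[0.13,0,0],[0.13,0,-0.5],[0.13,0,-2],[0.13,0,-4],[0.13,0,-6.4]], "turn": [0,0,0,0,0], "jaw": [-1,-1,-1,0,0]}}

```text
time: 20.05
position: [0.4193, 0.1699, 0.1383]
tool_rot: [-3.138, -0.151, 0.005]
ft_force: [1.4, -0.9, -0.0]
grip_width: 0.108
```

{"method": "move_arm", "body": {"dp": [[0.3,0,-1],[0.3,0,-1],[0.3,0,-1],[0.3,0,-1],[0.3,0,-1]], "turn": [0,0,0,0,0], "jaw": [0,0,0,0,0]}}

```text
time: 20.55
position: [0.4284, 0.1705, 0.1657]
tool_rot: [-3.138, -0.15, 0.006]
ft_force: [-0.6, -0.2, -1.1]
grip_width: 0.482
```

```bash
cat >> h.py <<'E'
def relays(ci,im,z=.036):
    hsv=cv2.cvtColor(im,cv2.COLOR_RGB2HSV)
    m=((hsv[...,0]>100)&(hsv[...,0]<125)&(hsv[...,1]>120)&(hsv[...,2]>130)).astype(np.uint8); m[260:]=0
    out=[]
    for c in cv2.findContours(m,cv2.RETR_EXTERNAL,cv2.CHAIN_APPROX_NONE)[0]:
        if not 60<cv2.contourArea(c)<1500: continue
        b=cv2.boxPoints(cv2.minAreaRect(c)); P=np.array([at(ci,*p,z)[:2] for p in b])
        e=P[1]-P[0] if np.linalg.norm(P[1]-P[0])>np.linalg.norm(P[2]-P[1]) else P[2]-P[1]
        if e[0]<0:e=-e
        out.append((P.mean(0).round(4),round(np.degrees(np.arctan2(e[1],e[0])),1),np.sort([np.linalg.norm(P[1]-P[0]),np.linalg.norm(P[2]-P[1])]).round(4),b.mean(0).round(1)))
    return sorted(out,key=lambda o:-o[0][1])
E
python3 - <<'E'
from h import *
import pickle
np.set_printoptions(precision=4,suppress=True)
s=ctrl.get_state();print(s['position'],s['time'],s['qd'])
ci=ctrl.camera_info('wrist');im=ctrl.get_image('wrist');cv2.imwrite('pics/w6.png',im[:,:,::-1])
for r in relays(ci,im): print(r,delta(r[0],r[1]))
for m in ctrl.masks_of('wrist','board0'):
    ys,xs=np.nonzero(m['region']); b=cv2.boxPoints(cv2.minAreaRect(np.c_[xs,ys].astype(np.float32)))
    P=np.array([at(ci,*p,.010)[:2] for p in b]);e=P[1]-P[0] if np.linalg.norm(P[1]-P[0])>np.linalg.norm(P[2]-P[1]) else P[2]-P[1]
    e=e*np.sign(e[0]);print(P.mean(0),np.degrees(np.arctan2(e[1],e[0])),np.linalg.norm(e))
# handle: bright row position now
print(proj(ci,[.4022,.1680,.028]), [r['rect'].__repr__() for r in ctrl.look_for('wrist','drawer_handle')])
cv2.imwrite('pics/w6c.png',cv2.resize(im[20:255,60:460,::-1],None,fx=2,fy=2))
E
```

```text
[0.4284 0.1705 0.1657] 20.55 [-0.0003 -0.0005  0.0001 -0.0081 -0.0012 -0.0013 -0.0008]
(array([0.4327, 0.4331]), np.float64(-72.0), array([0.046 , 0.0604]), array([ 46.8, 156.9], dtype=float32)) (array([ 0.971, -8.698, -0.001]), np.float64(15.5))
(array([0.3489, 0.3933]), np.float64(-54.6), array([0.0121, 0.0275]), array([ 84.3, 223.9], dtype=float32)) (array([-1.937, -7.645,  0.008]), np.float64(12.02))
(array([0.4863, 0.2743]), np.float64(7.7), array([0.0204, 0.0296]), array([177.2, 125. ], dtype=float32)) (array([ 2.243, -3.258, -0.006]), np.float64(-0.44))
(array([0.4935, 0.2058]), np.float64(4.7), array([0.0212, 0.0288]), array([235. , 124.5], dtype=float32)) (array([ 2.263, -0.962, -0.007]), np.float64(0.16))
(array([0.5019, 0.1451]), np.float64(3.2), array([0.0211, 0.0291]), array([286.5, 122.3], dtype=float32)) (array([ 2.348,  1.079, -0.007]), np.float64(0.46))
(array([0.5055, 0.0763]), np.float64(2.0), array([0.0206, 0.0297]), array([344.2, 124.8], dtype=float32)) (array([ 2.248,  3.373, -0.008]), np.float64(0.7))
[0.4928 0.2056] 0.8779900007399299 0.08163522129340701
[0.5025 0.1445] 2.845623580660319 0.08100613760006277
[0.4861 0.2742] 7.694468732151001 0.08150847933987028
[0.5052 0.0763] 0.980178655487048 0.08211259139509926
[259.2619 199.1639] ['[257.8, 142.2, 227.8, 122.9]']
```

View pics/w6c.png

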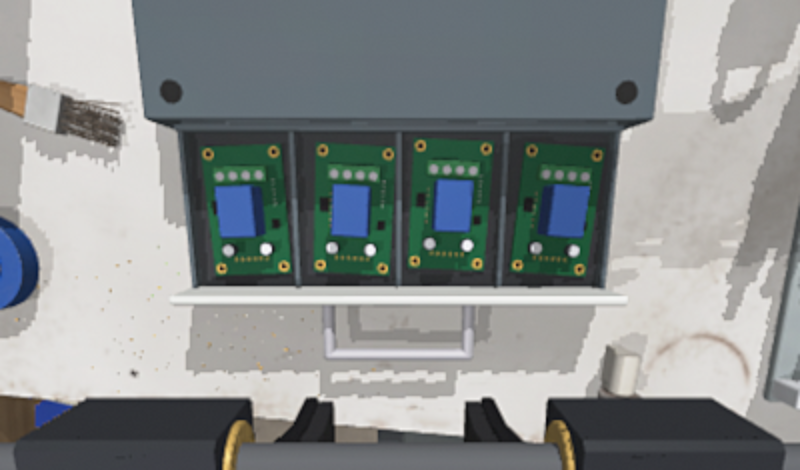

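{"method": "move_arm", "body": {"dp": [[1.1,1.6,1],[2.23,3.0,2],[2.23,3.37,2.5],[2.23,3.37,3],[2.23,3.37,3]], "turn": [0.84,0.84,0.84,0.84,0.84], "jaw": [-0.2,-0.2,-0.2,-0.2,-0.2], "grip_force": 12}}

```text
time: 21.2
position: [0.5037, 0.0762, 0.0746]
tool_rot: [-3.139, -0.033, 0.01]
ft_force: [-0.4, 0.5, -0.9]
grip_width: 0.401
```

{"method": "move_arm", "body": {"dp": [[0,0,0],[0,0,1],[0,0,2],[0,0,2.8],[0,0,3.19]], "turn": [0,0,0,0,0], "jaw": [-0.2,-0.2,-0.2,-0.2,-0.2]}}

```text
time: 21.7
position: [0.5055, 0.0775, -0.0186]
tool_rot: [3.141, 0.038, -0.0]
ft_force: [0.5, 0.2, 0.1]
grip_width: 0.401
```

{"method": "move_arm", "body": {"dp": [[0,0,0],[0,0,0],[0,0,0],[0,0,0],[0,0,0]], "turn": [0,0,0,0,0], "jaw": [-0.2,-1,-1,-1,-1]}}

```text
time: 22.2
position: [0.5075, 0.0766, -0.0169]
tool_rot: [3.141, 0.034, 0.004]
ft_force: [-1.5, 0.4, 6.6]
grip_width: 0.252
```

{"method": "move_arm", "body": {"dp": [[0,0,-0.3],[0,0,-1],[0,0,-2.5],[0,0,-3.6],[0,0,-3.6]], "turn": [0,0,0,0,0], "jaw": [-1,-1,-1,-1,-1]}}

```text
time: 22.7
position: [0.5098, 0.0773, 0.0946]
tool_rot: [3.14, 0.035, 0.014]
ft_force: [0.4, -0.2, -1.0]
grip_width: 0.251
```

```bash
python3 - <<'E'
from h import *
s=ctrl.get_state();print(s['position'],s['tool_rot'],s['grip_width'],s['ft_force'])
ci=ctrl.camera_info('wrist');c2=ctrl.camera_info('scene')
a=ctrl.get_image('wrist')[150:384,120:400];p=proj(c2,s['position']).astype(int);print(p)
b=ctrl.get_image('scene')[p[1]-70:p[1]+40,p[0]-60:p[0]+60]
a=cv2.resize(a,(400,334));b=cv2.resize(b,(400,366))
h=np.zeros((366,800,3),np.uint8);h[:334,:400]=a;h[:366,400:]=b;cv2.imwrite('pics/g1.png',h[:,:,::-1])
E
```

```text
[0.50983281 0.07725594 0.09456414] [3.1404881  0.03473534 0.01369197] 0.25100204517249 [ 0.44426078 -0.18653477 -1.04899075]
[225 191]
```

View pics/g1.png

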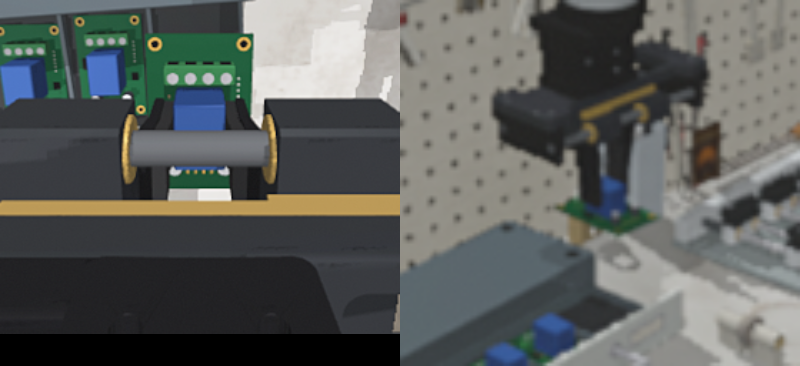

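{"method": "move_arm", "body": {"dp": [[-0.4,2,0],[-0.4,4,0],[-0.4,6.7,0],[-0.4,6.7,0],[-0.4,6.7,0]], "turn": [0,0,0,0,0], "jaw": [-1,-1,-1,-1,-1]}}

```text
time: 23.3
position: [0.4961, -0.1334, 0.0876]
tool_rot: [3.14, 0.016, -0.006]
ft_force: [-0.1, -0.0, -0.5]
grip_width: 0.25
```

{"method": "move_arm", "body": {"dp": [[-0.4,2,0],[-0.4,4,0],[-0.4,6.7,0],[-0.4,6.7,0],[-0.4,6.7,0]], "turn": [-0.7,-0.7,-0.7,-0.7,-0.7], "jaw": [-1,-1,-1,-1,-1]}}

```text
time: 23.8
position: [0.4874, -0.3344, 0.087]
tool_rot: [3.139, 0.113, -0.005]
ft_force: [-0.6, -0.8, -0.6]
grip_width: 0.247
```

{"method": "move_arm", "body": {"dp": [[0,0,0],[0,0,0],[0,0,0],[0,0,0],[0,0,0]], "turn": [0,0,0,0,0], "jaw": [-1,-1,-1,-1,-1]}}

```text
time: 24.3
position: [0.4913, -0.325, 0.0898]
tool_rot: [3.138, 0.133, -0.0]
ft_force: [0.3, -0.7, -1.1]
grip_width: 0.254
```

```bash
cat >> h.py <<'E'
BAYS={'d':(.5051,-.3242),'c':(.4990,-.2585),'b':(.4930,-.1927),'a':(.4868,-.1270)}
def tobay(b,off,yaw=5.3):
    c=np.array(BAYS[b])+off*np.array([np.cos(np.radians(yaw)),np.sin(np.radians(yaw))])
    return delta(c,yaw)
E
python3 - <<'E'
from h import *
s=ctrl.get_state();print(s['position'],s['tool_rot'],s['grip_width'],s['time'])
print(tobay('d',-.010))
E
```

```text
[ 0.49134312 -0.3250421   0.08984167] [ 3.13827561e+00  1.33265378e-01 -1.04698274e-04] 0.2544824827907314 24.3
(array([ 0.126,  0.013, -0.   ]), np.float64(-0.09))
```

{"method": "move_arm", "body": {"dp": [[0.06,0,0.5],[0.06,0,1.0],[0.06,0,1.3],[0.06,0,1.5],[0.06,0,1.6]], "turn": [-0.1,-0.1,-0.1,-0.1,-0.1], "jaw": [-1,-1,-1,-1,-1]}}

```text
time: 24.8
position: [0.4923, -0.3255, 0.0404]
tool_rot: [-3.137, -0.144, 0.002]
ft_force: [0.8, -0.0, -1.0]
grip_width: 0.255
```

{"method": "move_arm", "body": {"dp": [[0,0,0.06],[0,0,0.12],[0,0,0.18],[0,0,0.24],[0,0,0.3]], "turn": [0,0,0,0,0], "jaw": [-1,-1,-1,-1,-1]}}

```text
time: 25.3
position: [0.493, -0.326, 0.0327]
tool_rot: [3.138, 0.144, 0.0]
ft_force: [0.1, 0.2, 0.3]
grip_width: 0.253
```

{"method": "move_arm", "body": {"dp": [[0,0,0.02],[0,0,0.04],[0,0,0.06],[0,0,0.08],[0,0,0.1]], "turn": [0,0,0,0,0], "jaw": [-1,-1,-1,-1,-1]}}

```text
time: 25.8
position: [0.4931, -0.3259, 0.0302]
tool_rot: [3.138, 0.144, 0.0]
ft_force: [-1.5, -0.3, 3.9]
grip_width: 0.251
```

{"method": "move_arm", "body": {"dp": [[0,0,0.03],[0,0,0.06],[0,0,0.09],[0,0,0.12],[0,0,0.12]], "turn": [0,0,0,0,0], "jaw": [-1,-1,-1,-1,-1]}}

```text
time: 26.3
position: [0.4947, -0.3258, 0.0272]
tool_rot: [3.137, 0.145, 0.005]
ft_force: [1.5, 0.2, 5.7]
grip_width: 0.252
```

```bash
python3 - <<'E'
from h import *
s=ctrl.get_state();print(s['position'],s['ft_force'],s['torque'])
p=proj(ctrl.camera_info('scene'),s['position']).astype(int)
a=ctrl.get_image('wrist')[110:244,160:360];b=ctrl.get_image('scene')[p[1]-40:p[1]+20,p[0]-40:p[0]+40]
a=cv2.resize(a,(400,268),interpolation=cv2.INTER_CUBIC);b=cv2.resize(b,(400,300),interpolation=cv2.INTER_CUBIC)
h=np.zeros((300,800,3),np.uint8);h[:268,:400]=a;h[:,400:]=b;cv2.imwrite('pics/g2.png',h[:,:,::-1])
E
```

```text
[ 0.49473502 -0.32577968  0.02724515] [1.47905084 0.2439301  5.66297323] [ 0.22535697 -0.15695137 -0.00400504]
```

View pics/g2.png

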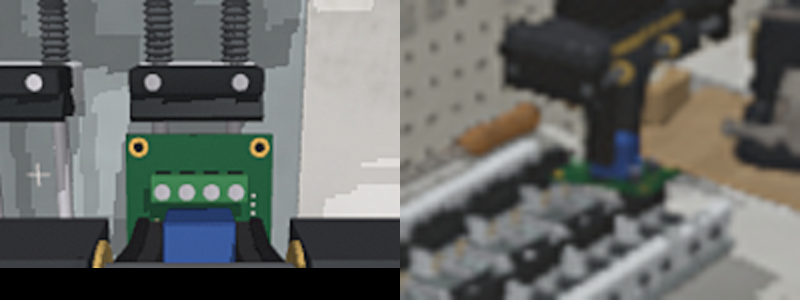

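{"method": "move_arm", "body": {"dp": [[0.2,0,0.02],[0.4,0,0.04],[0.6,0,0.06],[0.8,0,0.08],[0.95,0,0.08]], "turn": [0,0,0,0,0], "jaw": [-1,-1,-1,-1,-1]}}

```text
time: 26.9
position: [0.5209, -0.3236, 0.0236]
tool_rot: [3.138, 0.144, -0.003]
ft_force: [-5.5, -0.4, 6.5]
grip_width: 0.25
```

```bash
cat >> h.py <<'E'
def status():
    s=ctrl.get_state();print(s['position'].round(4),s['ft_force'].round(1),s['torque'].round(2),round(s['grip_width'],3),s['time'])
def holes(ci,im,pred=None):
    "gold hole blobs in the wrist picture in front of the gripper"
    hsv=cv2.cvtColor(im,cv2.COLOR_RGB2HSV)
    m=((hsv[...,0]>15)&(hsv[...,0]<32)&(hsv[...,1]>110)&(hsv[...,2]>110)).astype(np.uint8);m[218:]=0
    n,_,st,c=cv2.connectedComponentsWithStats(cv2.dilate(m,np.ones((3,3))))
    return [(c[i].round(1),st[i,4]) for i in range(1,n) if 12<st[i,4]<150]
def boardmask(cam,pred):
    out=[]
    for m in ctrl.masks_of(cam,'board0'):
        out.append((m['rect'],m['confidence'],m['region'].sum()))
    return out
E
python3 - <<'E'
from h import *
status();im=ctrl.get_image('wrist')
for h in holes(None,im): print(h)
cv2.imwrite('pics/g3raw.png',im[:,:,::-1])
E
```

```text
[ 0.5209 -0.3236  0.0236] [-5.5 -0.4  6.5] [-0.03  1.02 -0.  ] 0.25 26.9
(array([292.3, 183.9]), np.int32(55))
```

{"method": "move_arm", "body": {"dp": [[0.08,0,0],[0.14,0,0.04],[0.14,0,0.08],[0.14,0,0.14],[0.14,0,0.18]], "turn": [0,0,0,0,0], "jaw": [-1,-1,-1,-1,-1]}}

```text
time: 27.45
position: [0.5237, -0.3234, 0.0178]
tool_rot: [3.138, 0.143, -0.006]
ft_force: [-6.2, -0.2, 5.3]
grip_width: 0.254
```

```bash
python3 - <<'E'
from h import *
status();im=ctrl.get_image('wrist')
for h in holes(None,im): print(h)
cv2.imwrite('pics/g4raw.png',im[:,:,::-1])
E
```

```text
[ 0.5237 -0.3234  0.0178] [-6.2 -0.2  5.3] [-0.02  1.21 -0.01] 0.254 27.45
(array([293.3, 183. ]), np.int32(55))
```

```bash
python3 - <<'E'
from h import *
s=ctrl.get_state()
p=proj(ctrl.camera_info('scene'),s['position']).astype(int)
a=cv2.imread('pics/g4raw.png')[90:294,150:370,::-1];b=ctrl.get_image('scene')[p[1]-35:p[1]+15,p[0]-28:p[0]+28]
a=cv2.resize(a,(400,371),interpolation=cv2.INTER_CUBIC);b=cv2.resize(b,(400,357),interpolation=cv2.INTER_CUBIC)
h=np.zeros((371,800,3),np.uint8);h[:,:400]=a;h[:357,400:]=b;cv2.imwrite('pics/g4.png',h[:,:,::-1])
E
```

```text
(no output)
```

View pics/g4.png

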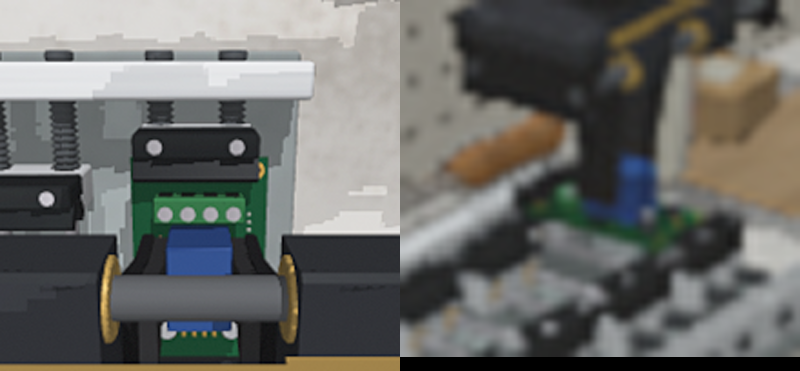

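{"method": "move_arm", "body": {"dp": [[-0.05,0,-0.06],[-0.15,0,-0.06],[-0.25,0,-0.06],[-0.35,0,-0.06],[-0.4,0,-0.06]], "turn": [0,0,0,0,0], "jaw": [-1,-1,-1,-1,-1]}}

```text
time: 28.05
position: [0.513, -0.3241, 0.0189]
tool_rot: [-3.138, -0.144, 0.0]
ft_force: [1.1, -2.3, -9.0]
grip_width: 0.254
```

```bash
python3 - <<'E'
from h import *
status();print(tobay('d',.003))
E
```

```text
[ 0.513  -0.3241  0.0189] [ 1.1 -2.3 -9. ] [-0.73  0.04 -0.  ] 0.254 28.05
(array([-0.161, -0.021,  0.   ]), np.float64(-0.01))
```

{"method": "move_arm", "body": {"dp": [[-0.06,0,0.03],[-0.12,0,0.06],[-0.16,0,0.06],[-0.16,0,0.06],[-0.16,0,0.06]], "turn": [0,0,0,0,0], "jaw": [-1,-1,-1,-1,-1]}}

```text
time: 28.55
position: [0.5093, -0.3244, 0.0185]
tool_rot: [3.138, 0.145, 0.002]
ft_force: [1.6, -2.6, -6.1]
grip_width: 0.247
```

{"method": "move_arm", "body": {"dp": [[0,0,0],[0,0,0],[0,0,0],[0,0,-0.3],[0,0,-1.5]], "turn": [0,0,0,0,0], "jaw": [-0.25,-0.25,-0.25,-0.25,-0.25]}}

```text
time: 29.05
position: [0.5059, -0.3227, 0.0608]
tool_rot: [-3.133, -0.145, 0.009]
ft_force: [-0.1, -0.3, 0.7]
grip_width: 0.376
```

{"method": "move_arm", "body": {"dp": [[-1.5,0,-3],[-1.8,0,-4],[-1.8,0,-4],[-1.8,0,-4],[-1.8,0,-4]], "turn": [0,0,0,0,0], "jaw": [-0.2,-0.2,-0.2,-0.2,-0.2]}}

```text
time: 29.55
position: [0.4552, -0.3296, 0.1845]
tool_rot: [3.136, 0.144, 0.002]
ft_force: [-0.3, 0.5, -0.7]
grip_width: 0.398
```

```bash
cat >> h.py <<'E'
def bayview(fn=None):
    ci=ctrl.camera_info('wrist');im=ctrl.get_image('wrist')
    if fn: cv2.imwrite('pics/'+fn,im[:,:,::-1])
    for r in relays(ci,im,.0715): print('relay',r)
    for m in ctrl.masks_of('wrist','board0'):
        ys,xs=np.nonzero(m['region']); (b)=cv2.boxPoints(cv2.minAreaRect(np.c_[xs,ys].astype(np.float32)))
        P=np.array([at(ci,*p,.0455)[:2] for p in b]);print('mask',P.mean(0).round(4),np.linalg.norm(P[1]-P[0]).round(4),np.linalg.norm(P[2]-P[1]).round(4))
    return ci,im
E
python3 - <<'E'
from h import *
status();bayview('b1.png')
E
```

```text
[ 0.4552 -0.3296  0.1845] [-0.3  0.5 -0.7] [ 0.04  0.04 -0.06] 0.398 29.55
relay (array([ 0.5059, -0.3248]), np.float64(5.7), array([0.0204, 0.0282]), array([259. , 140.5], dtype=float32))
mask [ 0.6071 -0.4709] 0.0767 0.0407
mask [ 0.5078 -0.3247] 0.0482 0.0752
```

```bash
python3 - <<'E'
import cv2
a=cv2.imread('pics/b1.png')[60:225,150:370];cv2.imwrite('pics/b1c.png',cv2.resize(a,None,fx=3.6,fy=3.6,interpolation=cv2.INTER_CUBIC))
E
```

```text
(no output)
```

View pics/b1c.png

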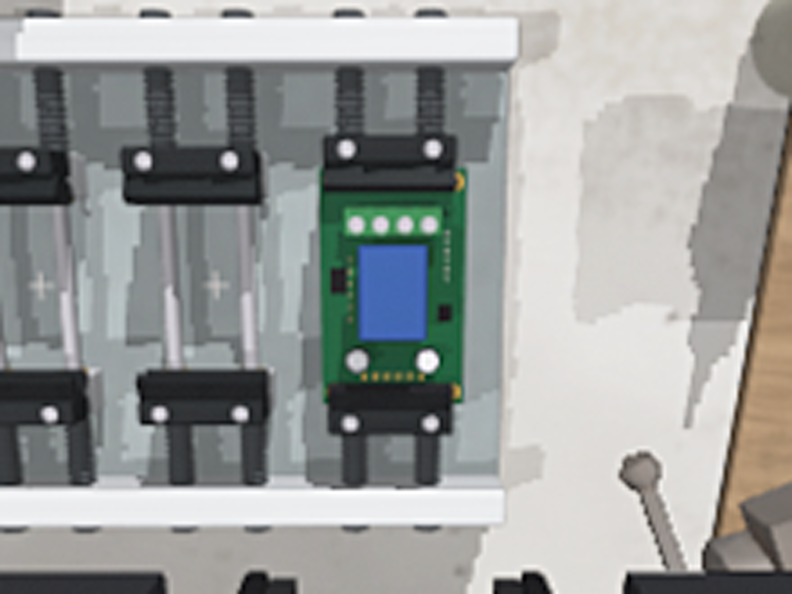

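{"method": "move_arm", "body": {"dp": [[0.3,-3,0],[0.3,-6,0],[0.3,-8.3,0.3],[0.3,-8.3,0.3],[0.3,-8.3,0.3]], "turn": [0,0,0,0,0], "jaw": [0,0,0,0,0]}}

```text
time: 30.15
position: [0.44, -0.0777, 0.1728]
tool_rot: [-3.137, -0.146, 0.003]
ft_force: [0.6, -0.2, 0.5]
grip_width: 0.499
```

{"method": "move_arm", "body": {"dp": [[0.3,-3,0],[0.3,-6,0],[0.3,-8.3,0.3],[0.3,-8.3,0.3],[0.3,-8.3,0.3]], "turn": [0,0,0,0,0], "jaw": [0,0,0,0,0]}}

```text
time: 30.65
position: [0.4257, 0.1705, 0.1642]
tool_rot: [3.138, 0.146, -0.002]
ft_force: [0.7, -0.2, -0.4]
grip_width: 0.5
```

{"method": "move_arm", "body": {"dp": [[0,0,0],[0,0,0],[0,0,0],[0,0,0],[0,0,0]], "turn": [0,0,0,0,0], "jaw": [-0.2,-0.2,-0.2,-0.2,-0.2]}}

```text
time: 31.15
position: [0.4273, 0.1671, 0.1651]
tool_rot: [-3.138, -0.141, 0.001]
ft_force: [-0.6, -0.4, 0.2]
grip_width: 0.403
```

```bash
cat > look.py <<'E'
from h import *
status()
ci=ctrl.camera_info('wrist');im=ctrl.get_image('wrist')
for r in relays(ci,im):
    if r[2][1]<.035 and r[2][0]>.018: c=r[0]+[-.0006,.0003]; print(c,r[1],r[2],delta(c,r[1]))
for m in ctrl.masks_of('wrist','board0'):
    ys,xs=np.nonzero(m['region']); b=cv2.boxPoints(cv2.minAreaRect(np.c_[xs,ys].astype(np.float32)))
    P=np.array([at(ci,*p,.010)[:2] for p in b]);e=P[1]-P[0] if np.linalg.norm(P[1]-P[0])>np.linalg.norm(P[2]-P[1]) else P[2]-P[1]
    e=e*np.sign(e[0]);print('mask',P.mean(0).round(4),np.degrees(np.arctan2(e[1],e[0])).round(1),np.linalg.norm(e).round(4))
E
python3 look.py
```

```text
[0.4273 0.1671 0.1651] [-0.6 -0.4  0.2] [0.01 0.1  0.03] 0.403 31.15
[0.4853 0.2746] 7.6 [0.0209 0.0297] (array([ 2.247, -3.39 ,  0.   ]), np.float64(-0.49))
[0.4925 0.2065] 4.1 [0.02   0.0299] (array([ 2.282, -1.107, -0.   ]), np.float64(0.21))
[0.5012 0.1453] 3.0 [0.0212 0.029 ] (array([ 2.388e+00,  9.500e-01, -1.000e-03]), np.float64(0.43))
mask [0.5026 0.1441] 7.5 0.0813
mask [0.4933 0.2063] 0.2 0.0804
mask [0.4865 0.2746] 7.6 0.0821
mask [0.4724 0.1749] -84.9 0.2822
```

{"method": "move_arm", "body": {"dp": [[1.2,0.5,1],[2.39,0.95,2],[2.39,0.95,2.5],[2.39,0.95,3],[2.39,0.95,3.2]], "turn": [0.43,0.43,0.43,0.43,0.43], "jaw": [-0.2,-0.2,-0.2,-0.2,-0.2]}}

```text
time: 31.75
position: [0.4994, 0.1459, 0.0656]
tool_rot: [-3.138, -0.084, 0.012]
ft_force: [-1.2, 0.4, -0.2]
grip_width: 0.4
```

{"method": "move_arm", "body": {"dp": [[0,0,0],[0,0,1],[0,0,2],[0,0,2.6],[0,0,2.9]], "turn": [0,0,0,0,0], "jaw": [-0.2,-0.2,-0.2,-0.2,-0.2]}}

```text
time: 32.25
position: [0.5012, 0.1458, -0.0174]
tool_rot: [3.139, 0.085, 0.002]
ft_force: [-0.5, 0.4, 0.5]
grip_width: 0.4
```

{"method": "move_arm", "body": {"dp": [[0,0,0],[0,0,0],[0,0,0],[0,0,0],[0,0,0]], "turn": [0,0,0,0,0], "jaw": [-0.2,-1,-1,-1,-1]}}

```text
time: 32.75
position: [0.5022, 0.1465, -0.0166]
tool_rot: [3.14, 0.085, 0.003]
ft_force: [-1.3, -0.8, 6.3]
grip_width: 0.249
```

{"method": "move_arm", "body": {"dp": [[0,0,-0.3],[0,0,-1],[0,0,-2.5],[0,0,-3.6],[0,0,-3.6]], "turn": [0,0,0,0,0], "jaw": [-1,-1,-1,-1,-1]}}

```text
time: 33.25
position: [0.5043, 0.1481, 0.0949]
tool_rot: [-3.139, -0.086, -0.012]
ft_force: [0.6, 0.4, -0.8]
grip_width: 0.249
```

{"method": "move_arm", "body": {"dp": [[-0.6,2,0],[-0.6,4,0],[-0.6,6.7,0],[-0.6,6.7,0],[-0.6,6.7,0]], "turn": [0,0,0,0,0], "jaw": [-1,-1,-1,-1,-1]}}

```text
time: 33.75
position: [0.4932, -0.0639, 0.0893]
tool_rot: [3.138, 0.067, -0.003]
ft_force: [-0.1, 0.2, -1.1]
grip_width: 0.253
```

{"method": "move_arm", "body": {"dp": [[-0.6,2,0],[-0.6,4,0],[-0.6,6.7,0],[-0.6,6.7,0],[-0.6,6.7,0]], "turn": [-0.44,-0.44,-0.44,-0.44,-0.44], "jaw": [-1,-1,-1,-1,-1]}}

```text
time: 34.25
position: [0.4852, -0.2651, 0.089]
tool_rot: [3.138, 0.128, -0.002]
ft_force: [0.7, 0.0, -0.9]
grip_width: 0.249
```

{"method": "move_arm", "body": {"dp": [[0,0,0],[0,0,0],[0,0,0],[0,0,0],[0,0,0]], "turn": [0,0,0,0,0], "jaw": [-1,-1,-1,-1,-1]}}

```text
time: 34.75
position: [0.4872, -0.256, 0.0904]
tool_rot: [3.137, 0.148, -0.0]
ft_force: [-0.1, 0.3, 0.1]
grip_width: 0.253
```

```bash
cat > held.py <<'E'
from h import *
import sys
status();print('to stage',tobay(sys.argv[1],-.012))
ci=ctrl.camera_info('wrist');im=ctrl.get_image('wrist')
s=ctrl.get_state();T=R.from_rotvec(s['tool_rot']).as_matrix()
hs=holes(ci,im);print(hs)
hs=[h for h in hs if 215<h[0][0]<305]
if len(hs)>=2:
    m=np.mean([h[0] for h in hs],axis=0);p=at(ci,*m,s['position'][2]+.0266)
    print('board centre in tool',(T.T@(p-s['position']))-[.036,0,0],'sep',abs(hs[0][0][0]-hs[1][0][0]))
E
python3 held.py c
```

```text
[ 0.4872 -0.256   0.0904] [-0.1  0.3  0.1] [ 0.02 -0.06 -0.01] 0.253 34.75
to stage (array([-0.017,  0.119,  0.   ]), np.float64(0.02))
[(array([311.7, 149.6]), np.int32(21)), (array([228. , 177.5]), np.int32(124)), (array([290.3, 177.6]), np.int32(123)), (array([121.6, 212. ]), np.int32(48)), (array([148.4, 212.2]), np.int32(43)), (array([184.8, 212.1]), np.int32(45)), (array([212. , 212.1]), np.int32(45)), (array([330., 217.]), np.int32(33))]
board centre in tool [-0.00100538 -0.00041905 -0.02660568] sep 62.30000000000001
```

{"method": "move_arm", "body": {"dp": [[-0.05,0.1,0.5],[-0.05,0.1,1.0],[-0.05,0.1,1.3],[-0.05,0.1,1.5],[-0.05,0.1,1.68]], "turn": [0,0,0,0,0], "jaw": [-1,-1,-1,-1,-1]}}

```text
time: 35.3
position: [0.4857, -0.2597, 0.0389]
tool_rot: [-3.137, -0.146, 0.001]
ft_force: [-0.5, 0.3, -0.4]
grip_width: 0.251
```

{"method": "move_arm", "body": {"dp": [[0,0,0.1],[0,0,0.2],[0,0,0.3],[0,0,0.38],[0,0,0.45]], "turn": [0,0,0,0,0], "jaw": [-1,-1,-1,-1,-1]}}

```text
time: 35.8
position: [0.4879, -0.2601, 0.0277]
tool_rot: [3.137, 0.146, 0.005]
ft_force: [1.5, 0.7, 6.3]
grip_width: 0.248
```

```bash
python3 held.py c
```

```text
[ 0.4879 -0.2601  0.0277] [1.5 0.7 6.3] [ 0.22 -0.15 -0.03] 0.248 35.8
to stage (array([-0.025, -0.019, -0.   ]), np.float64(0.01))
[(array([322.6, 157.5]), np.int32(30)), (array([228.6, 179.7]), np.int32(120)), (array([289.5, 179.8]), np.int32(120))]
board centre in tool [-0.00256014 -0.00016017 -0.02649463] sep 60.900000000000006
```

{"method": "move_arm", "body": {"dp": [[0,0,0.05],[0.2,0,0.07],[0.45,0,0.09],[0.7,0,0.1],[0.95,0,0.12]], "turn": [0,0,0,0,0], "jaw": [-1,-1,-1,-1,-1]}}

```text
time: 36.35
position: [0.5138, -0.258, 0.0228]
tool_rot: [3.137, 0.145, -0.003]
ft_force: [-5.0, -1.3, 6.6]
grip_width: 0.257
```

{"method": "move_arm", "body": {"dp": [[0.06,0,0],[0.12,0,0],[0.12,0,0.06],[0.12,0,0.12],[0.12,0,0.16]], "turn": [0,0,0,0,0], "jaw": [-1,-1,-1,-1,-1]}}

```text
time: 36.85
position: [0.516, -0.2578, 0.0174]
tool_rot: [3.138, 0.145, -0.007]
ft_force: [-6.8, -0.6, 6.3]
grip_width: 0.254
```

```bash
python3 held.py c
```

```text
[ 0.516  -0.2578  0.0174] [-6.8 -0.6  6.3] [-0.19  1.3  -0.  ] 0.254 36.85
to stage (array([-0.966, -0.028,  0.004]), np.float64(-0.0))
[(array([292.8, 181.8]), np.int32(60)), (array([323.4, 202.6]), np.int32(28))]
```

{"method": "move_arm", "body": {"dp": [[-0.05,0,-0.05],[-0.15,0,-0.05],[-0.27,0,-0.04],[-0.4,0,-0.03],[-0.48,0,-0.03]], "turn": [0,0,0,0,0], "jaw": [-1,-1,-1,-1,-1]}}

```text
time: 37.4
position: [0.5039, -0.2585, 0.0186]
tool_rot: [3.138, 0.146, 0.002]
ft_force: [1.0, -1.0, -3.7]
grip_width: 0.252
```

{"method": "move_arm", "body": {"dp": [[-0.05,0,0.04],[-0.05,0,0.04],[-0.05,0,0.04],[-0.05,0,-0.3],[-0.05,0,-1.5]], "turn": [0,0,0,0,0], "jaw": [-0.25,-0.25,-0.25,-0.25,-0.25]}}

```text
time: 37.9
position: [0.4997, -0.2574, 0.0621]
tool_rot: [-3.134, -0.146, 0.007]
ft_force: [0.6, -0.8, 0.7]
grip_width: 0.371
```

{"method": "move_arm", "body": {"dp": [[-1.5,0,-3],[-1.8,0,-4],[-1.8,0,-4],[-1.8,0,-4],[-1.8,0,-4]], "turn": [0,0,0,0,0], "jaw": [-0.2,-0.2,-0.2,-0.2,-0.2]}}

```text
time: 38.4
position: [0.4485, -0.2641, 0.1848]
tool_rot: [3.136, 0.144, 0.001]
ft_force: [0.3, -0.7, -0.4]
grip_width: 0.4
```

```bash
python3 - <<'E'
from h import *
status();bayview('b2.png')
s=ctrl.get_state();print(delta([.4273,.1680],5.3))
E
```

```text
[ 0.4485 -0.2641  0.1848] [ 0.3 -0.7 -0.4] [ 0.03  0.05 -0.01] 0.4 38.4
relay (array([ 0.4991, -0.2588]), np.float64(5.7), array([0.0193, 0.0282]), array([258.5, 140.5], dtype=float32))
relay (array([ 0.5057, -0.3245]), np.float64(8.8), array([0.0205, 0.0271]), array([316., 140.], dtype=float32))
mask [ 0.5065 -0.3241] 0.0653 0.0501
mask [ 0.4984 -0.2589] 0.0494 0.0805
(array([ 6.5300e-01, -1.4371e+01,  1.0000e-02]), np.float64(0.01))
```

{"method": "move_arm", "body": {"dp": [[0.3,-3,0],[0.3,-6,0],[0.3,-7.2,0.3],[0.3,-7.2,0.3],[0.3,-7.2,0.3]], "turn": [0,0,0,0,0], "jaw": [0,0,0,0,0]}}

```text
time: 39.0
position: [0.4363, -0.0424, 0.1738]
tool_rot: [3.136, 0.155, -0.003]
ft_force: [0.1, 0.2, 0.3]
grip_width: 0.501
```

{"method": "move_arm", "body": {"dp": [[0.3,-3,0],[0.3,-6,0],[0.3,-7.2,0.3],[0.3,-7.2,0.3],[0.3,-7.2,0.3]], "turn": [0,0,0,0,0], "jaw": [-0.2,-0.2,-0.2,-0.2,-0.2]}}

```text
time: 39.5
position: [0.4237, 0.1753, 0.165]
tool_rot: [-3.135, -0.162, 0.002]
ft_force: [0.2, -0.5, 0.3]
grip_width: 0.402
```

{"method": "move_arm", "body": {"dp": [[0,0,0],[0,0,0],[0,0,0],[0,0,0],[0,0,0]], "turn": [0,0,0,0,0], "jaw": [-0.2,-0.2,-0.2,-0.2,-0.2]}}

```text
time: 40.0
position: [0.4263, 0.1672, 0.1658]
tool_rot: [-3.138, -0.142, 0.0]
ft_force: [0.9, -0.0, -0.0]
grip_width: 0.403
```

```bash
python3 look.py
```

```text
[0.4263 0.1672 0.1658] [ 0.9 -0.  -0. ] [ 0.04 -0.02  0.03] 0.403 40.0
[0.4854 0.2746] 6.5 [0.0209 0.0292] (array([ 2.287, -3.379, -0.   ]), np.float64(-0.26))
[0.4925 0.2066] 0.3 [0.021  0.0294] (array([ 2.317, -1.101, -0.   ]), np.float64(0.98))
mask [0.4868 0.2739] 8.2 0.0823
mask [0.4934 0.2053] 1.3 0.0809
```

{"method": "move_arm", "body": {"dp": [[1.2,-0.5,1],[2.31,-1.1,2],[2.31,-1.1,2.5],[2.31,-1.1,3],[2.31,-1.1,3.2]], "turn": [0.6,0.6,0.6,0.6,0.6], "jaw": [-0.2,-0.2,-0.2,-0.2,-0.2]}}

```text
time: 40.6
position: [0.4886, 0.2102, 0.063]
tool_rot: [-3.136, -0.07, 0.02]
ft_force: [-1.2, -0.2, 0.6]
grip_width: 0.399
```

{"method": "move_arm", "body": {"dp": [[0,0,0],[0,0,1],[0,0,2],[0,0,2.6],[0,0,2.92]], "turn": [0,0,0,0,0], "jaw": [-0.2,-0.2,-0.2,-0.2,-0.2]}}

```text
time: 41.1
position: [0.4928, 0.2058, -0.0173]
tool_rot: [3.139, 0.06, 0.003]
ft_force: [-0.0, -0.4, -0.2]
grip_width: 0.403
```

{"method": "move_arm", "body": {"dp": [[0,0,0],[0,0,0],[0,0,0],[0,0,0],[0,0,0]], "turn": [0,0,0,0,0], "jaw": [-0.2,-1,-1,-1,-1]}}

```text
time: 41.6
position: [0.4931, 0.2077, -0.0166]
tool_rot: [3.141, 0.063, 0.003]
ft_force: [-1.4, -0.4, 6.4]
grip_width: 0.254
```

{"method": "move_arm", "body": {"dp": [[0,0,-0.3],[0,0,-1],[0,0,-2.5],[0,0,-3.6],[0,0,-3.6]], "turn": [0,0,0,0,0], "jaw": [-1,-1,-1,-1,-1]}}

```text
time: 42.1
position: [0.4949, 0.2097, 0.095]
tool_rot: [-3.139, -0.064, -0.012]
ft_force: [0.5, 0.2, -0.6]
grip_width: 0.255
```

{"method": "move_arm", "body": {"dp": [[-0.47,2,0],[-0.47,4,0],[-0.47,6.67,0],[-0.47,6.67,0],[-0.47,6.67,0]], "turn": [0,0,0,0,0], "jaw": [-1,-1,-1,-1,-1]}}

```text
time: 42.6
position: [0.4855, -0.0023, 0.0892]
tool_rot: [3.137, 0.043, -0.003]
ft_force: [0.3, 0.0, -1.2]
grip_width: 0.249
```

{"method": "move_arm", "body": {"dp": [[-0.47,2,0],[-0.47,4,0],[-0.47,6.67,0],[-0.47,6.67,0],[-0.47,6.67,0]], "turn": [-0.64,-0.64,-0.64,-0.64,-0.64], "jaw": [-1,-1,-1,-1,-1]}}

```text
time: 43.1
position: [0.4786, -0.2018, 0.0892]
tool_rot: [3.138, 0.133, -0.001]
ft_force: [0.0, 0.6, -1.0]
grip_width: 0.253
```

{"method": "move_arm", "body": {"dp": [[0,0,0],[0,0,0],[0,0,0],[0,0,0],[0,0,0]], "turn": [0,0,0,0,0], "jaw": [-1,-1,-1,-1,-1]}}

```text
time: 43.6
position: [0.4802, -0.1926, 0.0904]
tool_rot: [3.137, 0.154, -0.0]
ft_force: [0.3, -0.7, -1.2]
grip_width: 0.255
```

```bash
python3 held.py b
```

```text
[ 0.4802 -0.1926  0.0904] [ 0.3 -0.7 -1.2] [ 0.02 -0.02  0.01] 0.255 43.6
to stage (array([0.025, 0.042, 0.   ]), np.float64(0.06))
[(array([309. , 148.5]), np.int32(18)), (array([382.6, 148.9]), np.int32(27)), (array([227.9, 177.2]), np.int32(125)), (array([290.3, 177.3]), np.int32(121)), (array([182.7, 211. ]), np.int32(46)), (array([209.6, 211.1]), np.int32(43)), (array([369.6, 213.6]), np.int32(15)), (array([331.9, 216.6]), np.int32(74)), (array([399.6, 216.6]), np.int32(45))]
board centre in tool [-0.00083837 -0.0004615  -0.02660258] sep 62.400000000000006
```

{"method": "move_arm", "body": {"dp": [[-0.04,0.03,0.5],[-0.04,0.03,1.0],[-0.04,0.03,1.3],[-0.04,0.03,1.5],[-0.04,0.03,1.68]], "turn": [0.06,0.06,0.06,0.06,0.06], "jaw": [-1,-1,-1,-1,-1]}}

```text
time: 44.15
position: [0.4788, -0.1942, 0.039]
tool_rot: [-3.138, -0.143, 0.001]
ft_force: [-0.8, -0.2, 0.1]
grip_width: 0.25
```

{"method": "move_arm", "body": {"dp": [[0,0,0.1],[0,0,0.2],[0,0,0.3],[0,0,0.4],[0,0,0.48]], "turn": [0,0,0,0,0], "jaw": [-1,-1,-1,-1,-1]}}

```text
time: 44.65
position: [0.4811, -0.1945, 0.0267]
tool_rot: [3.137, 0.143, 0.006]
ft_force: [1.0, 1.2, 7.1]
grip_width: 0.254
```

```bash
python3 held.py b
```

```text
[ 0.4811 -0.1945  0.0267] [1.  1.2 7.1] [ 0.25 -0.24  0.  ] 0.254 44.65
to stage (array([ 0.001, -0.024, -0.   ]), np.float64(-0.01))
[(array([322.6, 157. ]), np.int32(34)), (array([421.1, 157.5]), np.int32(42)), (array([228.8, 180.2]), np.int32(113)), (array([289.4, 180.2]), np.int32(121))]
board centre in tool [-0.00280788 -0.0001565  -0.02648737] sep 60.599999999999966
```

{"method": "move_arm", "body": {"dp": [[0,0,0.03],[0.2,0,0.04],[0.45,0,0.06],[0.7,0,0.07],[0.97,0,0.09]], "turn": [0,0,0,0,0], "jaw": [-1,-1,-1,-1,-1]}}

```text
time: 45.2
position: [0.5074, -0.1924, 0.0227]
tool_rot: [3.138, 0.142, -0.004]
ft_force: [-5.1, -0.6, 6.5]
grip_width: 0.249
```

{"method": "move_arm", "body": {"dp": [[0.06,0,0],[0.12,0,0],[0.12,0,0.06],[0.12,0,0.12],[0.12,0,0.16]], "turn": [0,0,0,0,0], "jaw": [-1,-1,-1,-1,-1]}}

```text
time: 45.7
position: [0.5096, -0.1921, 0.0174]
tool_rot: [3.138, 0.142, -0.008]
ft_force: [-5.8, -1.7, 5.9]
grip_width: 0.257
```

{"method": "move_arm", "body": {"dp": [[-0.05,0,-0.05],[-0.15,0,-0.05],[-0.27,0,-0.04],[-0.4,0,-0.03],[-0.48,0,-0.03]], "turn": [0,0,0,0,0], "jaw": [-1,-1,-1,-1,-1]}}

```text
time: 46.2
position: [0.4977, -0.1928, 0.0187]
tool_rot: [-3.138, -0.143, -0.003]
ft_force: [1.5, -0.9, -3.1]
grip_width: 0.255
```

Same signature as before; release, retreat, check, and go back to the drawer.

{"method": "move_arm", "body": {"dp": [[-0.05,0,0.04],[-0.05,0,0.04],[-0.05,0,0.04],[-0.05,0,-0.3],[-0.05,0,-1.5]], "turn": [0,0,0,0,0], "jaw": [-0.25,-0.25,-0.25,-0.25,-0.25]}}

```text
time: 46.7
position: [0.4933, -0.1919, 0.0622]
tool_rot: [-3.135, -0.144, 0.007]
ft_force: [0.1, -1.3, 1.0]
grip_width: 0.374
```

{"method": "move_arm", "body": {"dp": [[-1.5,0,-3],[-1.8,0,-4],[-1.8,0,-4],[-1.8,0,-4],[-1.8,0,-4]], "turn": [0,0,0,0,0], "jaw": [-0.2,-0.2,-0.2,-0.2,-0.2]}}

```text
time: 47.2
position: [0.442, -0.1988, 0.1845]
tool_rot: [3.134, 0.14, -0.0]
ft_force: [0.2, -0.1, -0.4]
grip_width: 0.402
```

```bash
python3 - <<'E'
from h import *
status();bayview('b3.png')
print(delta([.4273,.1680],5.3))
E
```

```text
[ 0.442  -0.1988  0.1845] [ 0.2 -0.1 -0.4] [-0.01  0.01 -0.03] 0.402 47.2
relay (array([ 0.493 , -0.1932]), np.float64(5.6), array([0.0204, 0.0293]), array([258., 140.], dtype=float32))
relay (array([ 0.4995, -0.2583]), np.float64(8.6), array([0.0204, 0.0282]), array([315. , 139.5], dtype=float32))
relay (array([ 0.5059, -0.3244]), np.float64(4.7), array([0.0198, 0.0289]), array([372.8, 139. ], dtype=float32))
mask [ 0.4915 -0.1933] 0.0484 0.0695
mask [ 0.5017 -0.2594] 0.069 0.0497
mask [ 0.5031 -0.3249] 0.078 0.052
(array([  0.641, -12.173,   0.014]), np.float64(-0.01))
```

{"method": "move_arm", "body": {"dp": [[0.3,-3,0],[0.3,-5,0],[0.3,-6.1,0.3],[0.3,-6.1,0.3],[0.3,-6.1,0.3]], "turn": [0,0,0,0,0], "jaw": [0,0,0,0,0]}}

```text
time: 47.8
position: [0.4332, -0.0072, 0.1733]
tool_rot: [-3.134, -0.163, 0.005]
ft_force: [0.6, -0.9, 0.2]
grip_width: 0.497
```

{"method": "move_arm", "body": {"dp": [[0.3,-3,0],[0.3,-5,0],[0.3,-6.1,0.3],[0.3,-6.1,0.3],[0.3,-6.1,0.3]], "turn": [0,0,0,0,0], "jaw": [-0.2,-0.2,-0.2,-0.2,-0.2]}}

```text
time: 48.3
position: [0.4245, 0.1746, 0.165]
tool_rot: [-3.133, -0.16, 0.004]
ft_force: [-0.4, 0.3, 0.5]
grip_width: 0.402
```

{"method": "move_arm", "body": {"dp": [[0,0,0],[0,0,0],[0,0,0],[0,0,0],[0,0,0]], "turn": [0,0,0,0,0], "jaw": [-0.2,-0.2,-0.2,-0.2,-0.2]}}

```text
time: 48.8
position: [0.4267, 0.1676, 0.1658]
tool_rot: [-3.138, -0.141, 0.0]
ft_force: [1.1, -0.2, 0.5]
grip_width: 0.402
```

```bash
python3 look.py
```

```text
[0.4267 0.1676 0.1658] [ 1.1 -0.2  0.5] [0.06 0.04 0.03] 0.402 48.8
[0.4856 0.2749] 7.6 [0.0215 0.0299] (array([ 2.278, -3.382, -0.   ]), np.float64(-0.49))
mask [0.4858 0.2739] 7.4 0.0831
```

{"method": "move_arm", "body": {"dp": [[1.2,-1.6,1],[2.27,-3.0,2],[2.27,-3.38,2.5],[2.27,-3.38,3],[2.27,-3.38,3.2]], "turn": [-0.5,-0.5,-0.5,-0.5,-0.5], "jaw": [-0.2,-0.2,-0.2,-0.2,-0.2]}}

```text
time: 49.4
position: [0.4853, 0.2775, 0.067]
tool_rot: [-3.133, -0.212, 0.005]
ft_force: [-1.2, -0.1, 0.8]
grip_width: 0.404
```

{"method": "move_arm", "body": {"dp": [[0,0,0],[0,0,0.7],[0,0,1.7],[0,0,2.5],[0,0,2.92]], "turn": [0,0,0,0,0], "jaw": [-0.2,-0.2,-0.2,-0.2,-0.2]}}

```text
time: 49.9
position: [0.485, 0.2735, -0.0189]
tool_rot: [3.133, 0.209, -0.002]
ft_force: [0.3, -0.7, 0.5]
grip_width: 0.401
```

{"method": "move_arm", "body": {"dp": [[0,0,0],[0,0,0],[0,0,0],[0,0,0],[0,0,0]], "turn": [0,0,0,0,0], "jaw": [-0.2,-1,-1,-1,-1]}}

```text
time: 50.4
position: [0.4863, 0.2757, -0.0164]
tool_rot: [-3.134, -0.211, -0.003]
ft_force: [0.1, -0.3, 6.4]
grip_width: 0.252
```

{"method": "move_arm", "body": {"dp": [[0,0,-0.3],[0,0,-1],[0,0,-2.5],[0,0,-3.6],[0,0,-3.6]], "turn": [0,0,0,0,0], "jaw": [-1,-1,-1,-1,-1]}}

```text
time: 50.9
position: [0.4876, 0.278, 0.0953]
tool_rot: [-3.131, -0.212, -0.012]
ft_force: [0.7, 0.4, -0.3]
grip_width: 0.252
```

{"method": "move_arm", "body": {"dp": [[-0.5,2,0],[-1.1,4,0],[-1.1,6.63,0],[-1.1,6.63,0],[-1.1,6.63,0]], "turn": [0,0,0,0,0], "jaw": [-1,-1,-1,-1,-1]}}

```text
time: 51.4
position: [0.4792, 0.0641, 0.0891]
tool_rot: [3.131, 0.19, -0.003]
ft_force: [-0.5, -0.5, -0.8]
grip_width: 0.255
```

{"method": "move_arm", "body": {"dp": [[-0.5,2,0],[-1.1,4,0],[-1.1,6.63,0],[-1.1,6.63,0],[-1.1,6.63,0]], "turn": [0.47,0.47,0.47,0.47,0.47], "jaw": [-1,-1,-1,-1,-1]}}

```text
time: 51.9
position: [0.4721, -0.1356, 0.0895]
tool_rot: [3.137, 0.129, -0.001]
ft_force: [-0.5, 0.6, -0.8]
grip_width: 0.249
```

{"method": "move_arm", "body": {"dp": [[0,0,0],[0,0,0],[0,0,0],[0,0,0],[0,0,0]], "turn": [0,0,0,0,0], "jaw": [-1,-1,-1,-1,-1]}}

```text
time: 52.4
position: [0.4732, -0.1267, 0.0903]
tool_rot: [3.137, 0.15, -0.0]
ft_force: [0.1, -0.9, -0.8]
grip_width: 0.251
```

```bash
python3 held.py a
```

```text
[ 0.4732 -0.1267  0.0903] [ 0.1 -0.9 -0.8] [-0.01 -0.01  0.01] 0.251 52.4
to stage (array([0.049, 0.053, 0.   ]), np.float64(0.04))
[(array([309.6, 148. ]), np.int32(26)), (array([382.9, 148.2]), np.int32(29)), (array([456.4, 148.2]), np.int32(35)), (array([228. , 177.5]), np.int32(126)), (array([290.3, 177.4]), np.int32(122)), (array([435. , 213.6]), np.int32(23)), (array([325.6, 216.4]), np.int32(30)), (array([332., 216.]), np.int32(15)), (array([336., 216.]), np.int32(15)), (array([402.6, 216.5]), np.int32(63)), (array([456.5, 216. ]), np.int32(18)), (array([469.2, 216.1]), np.int32(48))]
board centre in tool [-0.00100004 -0.00042987 -0.02660127] sep 62.30000000000001
```

{"method": "move_arm", "body": {"dp": [[-0.01,0.04,0.5],[-0.01,0.04,1.0],[-0.01,0.04,1.3],[-0.01,0.04,1.5],[-0.01,0.04,1.68]], "turn": [0.04,0.04,0.04,0.04,0.04], "jaw": [-1,-1,-1,-1,-1]}}

```text
time: 52.95
position: [0.4728, -0.1285, 0.0389]
tool_rot: [-3.138, -0.142, 0.001]
ft_force: [0.3, -0.1, -0.0]
grip_width: 0.247
```

{"method": "move_arm", "body": {"dp": [[0,0,0.1],[0,0,0.2],[0,0,0.3],[0,0,0.4],[0,0,0.48]], "turn": [0,0,0,0,0], "jaw": [-1,-1,-1,-1,-1]}}

```text
time: 53.45
position: [0.4752, -0.1289, 0.0267]
tool_rot: [3.138, 0.142, 0.006]
ft_force: [1.3, 0.9, 5.9]
grip_width: 0.247
```

```bash
python3 held.py a
```

```text
[ 0.4752 -0.1289  0.0267] [1.3 0.9 5.9] [ 0.19 -0.19 -0.  ] 0.247 53.45
to stage (array([-0.009, -0.027, -0.   ]), np.float64(-0.03))
[(array([420.6, 157.8]), np.int32(46)), (array([322.6, 158. ]), np.int32(34)), (array([228.8, 180.6]), np.int32(119)), (array([289.4, 180.8]), np.int32(120))]
board centre in tool [-0.00314265 -0.00015519 -0.0264839 ] sep 60.599999999999966
```

{"method": "move_arm", "body": {"dp": [[0,0,0.03],[0.2,0,0.04],[0.45,0,0.06],[0.7,0,0.07],[0.97,0,0.09]], "turn": [0,0,0,0,0], "jaw": [-1,-1,-1,-1,-1]}}

```text
time: 54.0
position: [0.5014, -0.1267, 0.0227]
tool_rot: [3.138, 0.141, -0.004]
ft_force: [-4.8, -1.2, 6.9]
grip_width: 0.25
```

{"method": "move_arm", "body": {"dp": [[0.06,0,0],[0.12,0,0],[0.12,0,0.06],[0.12,0,0.12],[0.12,0,0.16]], "turn": [0,0,0,0,0], "jaw": [-1,-1,-1,-1,-1]}}

```text
time: 54.5
position: [0.5035, -0.1265, 0.0173]
tool_rot: [3.138, 0.141, -0.008]
ft_force: [-5.6, -1.6, 6.3]
grip_width: 0.249
```

{"method": "move_arm", "body": {"dp": [[-0.05,0,-0.05],[-0.15,0,-0.05],[-0.27,0,-0.04],[-0.4,0,-0.03],[-0.48,0,-0.03]], "turn": [0,0,0,0,0], "jaw": [-1,-1,-1,-1,-1]}}

```text
time: 55.0
position: [0.4917, -0.1271, 0.0188]
tool_rot: [-3.138, -0.142, -0.002]
ft_force: [1.2, -0.8, -3.3]
grip_width: 0.252
```

{"method": "move_arm", "body": {"dp": [[-0.05,0,0.04],[-0.05,0,0.04],[-0.05,0,0.04],[-0.05,0,-0.3],[-0.05,0,-1.5]], "turn": [0,0,0,0,0], "jaw": [-0.25,-0.25,-0.25,-0.25,-0.25]}}

```text
time: 55.5
position: [0.4872, -0.1266, 0.0624]
tool_rot: [-3.135, -0.142, 0.008]
ft_force: [0.9, -1.0, 1.2]
grip_width: 0.373
```

{"method": "move_arm", "body": {"dp": [[-1.5,0,-3],[-1.8,2,-4],[-1.8,3.1,-4],[-1.8,3.1,-4],[-1.8,3.1,-4]], "turn": [0,0,0,0,0], "jaw": [-1,-1,-1,-1,-1]}}

```text
time: 56.0
position: [0.4445, -0.2298, 0.1865]
tool_rot: [3.135, 0.131, 0.005]
ft_force: [0.3, 0.2, -0.3]
grip_width: 0.04
```

{"method": "move_arm", "body": {"dp": [[0,0,0],[0,0,0],[0,0,0],[0,0,0],[0,0,0]], "turn": [0,0,0,0,0], "jaw": [-1,-1,-1,-1,-1]}}

```text
time: 56.5
position: [0.4444, -0.224, 0.1836]
tool_rot: [-3.138, -0.144, 0.001]
ft_force: [0.6, 0.7, -0.4]
grip_width: 0.006
```

```bash
python3 - <<'E'
from h import *
status();ci,im=bayview('b4.png')
print('to above front',delta([.365,.1646],5.4))
p=proj(ctrl.camera_info('scene'),[.496,-.2256,.045]).astype(int);b=ctrl.get_image('scene')[p[1]-40:p[1]+40,p[0]-60:p[0]+60]
a=cv2.resize(im[85:225,140:385],(800,457),interpolation=cv2.INTER_CUBIC);cv2.imwrite('pics/b4c.png',a[:,:,::-1])
E
```

```text
[ 0.4444 -0.224   0.1836] [ 0.6  0.7 -0.4] [0.02 0.03 0.04] 0.006 56.5
relay (array([ 0.4865, -0.1273]), np.float64(1.4), array([0.0215, 0.0282]), array([178.5, 140.5], dtype=float32))
relay (array([ 0.4931, -0.1928]), np.float64(4.5), array([0.0203, 0.0292]), array([236., 140.], dtype=float32))
relay (array([ 0.4997, -0.2588]), np.float64(7.6), array([0.0203, 0.0281]), array([294. , 139.5], dtype=float32))
relay (array([ 0.5055, -0.3252]), np.float64(5.9), array([0.0206, 0.0286]), array([352.3, 139.8], dtype=float32))
mask [ 0.5049 -0.3251] 0.0739 0.0508
mask [ 0.5013 -0.26  ] 0.0689 0.0493
mask [ 0.4858 -0.1276] 0.05 0.08
mask [ 0.495  -0.1929] 0.048 0.0761
to above front (array([-1.4570e+00, -1.3153e+01,  3.0000e-03]), np.float64(-0.04))
```

View pics/b4c.png

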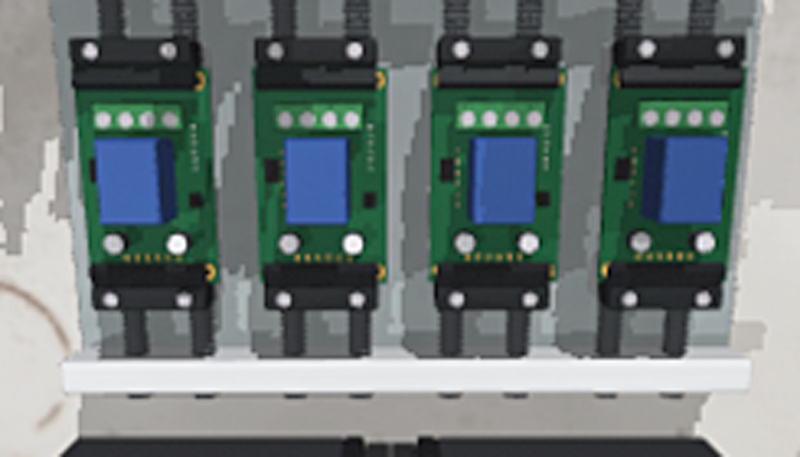

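{"method": "move_arm", "body": {"dp": [[0.2,-3,0],[0.2,-5,0],[0.2,-6.6,0],[0.2,-6.6,0],[0.2,-6.6,0]], "turn": [-0.04,-0.04,-0.04,-0.04,-0.04], "jaw": [-1,-1,-1,-1,-1]}}

```text
time: 57.15
position: [0.4328, -0.0183, 0.184]
tool_rot: [3.135, 0.171, 0.0]
ft_force: [-0.0, 0.3, 0.4]
grip_width: 0.005
```

{"method": "move_arm", "body": {"dp": [[0.25,-3,0],[0.25,-5,0],[0.25,-6.55,0],[0.25,-6.55,0],[0.25,-6.55,0]], "turn": [0,0,0,0,0], "jaw": [-1,-1,-1,-1,-1]}}

```text
time: 57.65
position: [0.4204, 0.1769, 0.1841]
tool_rot: [-3.135, -0.166, -0.001]
ft_force: [0.1, -0.8, 0.5]
grip_width: 0.008
```

{"method": "move_arm", "body": {"dp": [[0,0,0],[0,0,1],[0,0,2.5],[0,0,3.4],[0,0,3.4]], "turn": [0,0,0,0,0], "jaw": [-1,-1,-1,-1,-1]}}

```text
time: 58.15
position: [0.4177, 0.1671, 0.0774]
tool_rot: [-3.133, -0.144, 0.019]
ft_force: [-0.8, 0.1, -0.5]
grip_width: -0.001
```

```bash
python3 - <<'E'
from h import *
status();print(delta([.4224,.1702],5.4))
ci=ctrl.camera_info('wrist');im=ctrl.get_image('wrist')
cv2.imwrite('pics/f1.png',im[:,:,::-1])
# bright vertical profile along the handle mid-plane: bar edges
for z,n in ((.03,'bar'),(.046,'front')):
  for x in np.arange(.39,.46,.002):
    p=proj(ci,[x,.172,z]).round().astype(int)
    if 0<=p[1]<384 and z==.03: print(round(x,3),p,im[p[1],p[0]-70:p[0]-68].mean().round(),end=' | ')
E
```

```text
[0.4177 0.1671 0.0774] [-0.8  0.1 -0.5] [0.01 0.04 0.05] -0.001 58.15
(array([ 0.167, -0.089, -0.001]), np.float64(-0.02))
0.39 [252 224] 54.0 | 0.392 [252 222] 54.0 | 0.394 [252 221] 53.0 | 0.396 [253 219] 79.0 | 0.398 [253 217] 184.0 | 0.4 [253 215] 177.0 | 0.402 [253 213] 177.0 | 0.404 [253 211] 177.0 | 0.406 [253 209] 169.0 | 0.408 [254 207] 167.0 | 0.41 [254 205] 174.0 | 0.412 [254 203] 177.0 | 0.414 [254 201] 179.0 | 0.416 [254 199] 179.0 | 0.418 [255 197] 178.0 | 0.42 [255 195] 177.0 | 0.422 [255 193] 177.0 | 0.424 [255 191] 176.0 | 0.426 [255 189] 176.0 | 0.428 [255 187] 177.0 | 0.43 [256 185] 175.0 | 0.432 [256 183] 176.0 | 0.434 [256 181] 176.0 | 0.436 [256 179] 176.0 | 0.438 [256 177] 166.0 | 0.44 [257 175] 238.0 | 0.442 [257 173] 244.0 | 0.444 [257 171] 241.0 | 0.446 [257 168] 209.0 | 0.448 [257 166] 210.0 | 0.45 [258 164] 144.0 | 0.452 [258 162] 100.0 | 0.454 [258 160] 102.0 | 0.456 [258 158] 122.0 | 0.458 [258 156] 126.0 |
```

{"method": "move_arm", "body": {"dp": [[0.1,0,0],[0.1,0,0],[0.1,0,0],[0.1,0,0],[0.1,0,0]], "turn": [0,0,0,0,0], "jaw": [-1,-1,-1,-1,-1]}}

```text
time: 58.7
position: [0.425, 0.1692, 0.0824]
tool_rot: [3.136, 0.147, 0.003]
ft_force: [1.1, -0.5, -1.4]
grip_width: 0.005
```

```bash
python3 - <<'E'
from h import *
status();print(delta([.4226,.1702],5.4))
E
```

```text
[0.425  0.1692 0.0824] [ 1.1 -0.5 -1.4] [ 0.05  0.04 -0.02] 0.005 58.7
(array([-0.076, -0.041, -0.   ]), np.float64(-0.01))
```

{"method": "move_arm", "body": {"dp": [[-0.07,0,0],[-0.07,0,0.7],[-0.07,0,1.2],[-0.07,0,1.4],[-0.07,0,1.4]], "turn": [0,0,0,0,0], "jaw": [-1,-1,-1,-1,-1]}}

```text
time: 59.2
position: [0.4216, 0.1694, 0.0393]
tool_rot: [-3.138, -0.148, 0.003]
ft_force: [0.5, 0.7, 0.2]
grip_width: 0.008
```

{"method": "move_arm", "body": {"dp": [[0,0,0.4],[0,0,0.8],[0,0,1.2],[0,0,1.2],[0,0,1.2]], "turn": [0,0,0,0,0], "jaw": [-1,-1,-1,-1,-1]}}

```text
time: 59.7
position: [0.4225, 0.1696, 0.0042]
tool_rot: [-3.138, -0.148, -0.0]
ft_force: [-0.4, 0.1, -0.1]
grip_width: 0.003
```

{"method": "move_arm", "body": {"dp": [[0,0,0.2],[0,0,0.4],[0,0,0.6],[0,0,0.8],[0,0,0.95]], "turn": [0,0,0,0,0], "jaw": [-1,-1,-1,-1,-1]}}

```text
time: 60.2
position: [0.4221, 0.1692, -0.0254]
tool_rot: [3.138, 0.147, -0.001]
ft_force: [-0.5, -0.3, -0.4]
grip_width: 0.005
```

{"method": "move_arm", "body": {"dp": [[0.2,0,0],[0.5,0,0],[0.9,0,0],[1.3,0,0],[1.6,0,0]], "turn": [0,0,0,0,0], "jaw": [-1,-1,-1,-1,-1]}}

```text
time: 60.7
position: [0.4719, 0.1739, -0.0246]
tool_rot: [-3.138, -0.146, -0.001]
ft_force: [-1.5, -0.2, 0.6]
grip_width: 0.005
```

{"method": "move_arm", "body": {"dp": [[0.4,0,0],[0.8,0,0],[1.2,0,0],[1.4,0,0],[1.5,0,0]], "turn": [0,0,0,0,0], "jaw": [-1,-1,-1,-1,-1]}}

```text
time: 61.2
position: [0.516, 0.1782, -0.0246]
tool_rot: [-3.138, -0.146, -0.001]
ft_force: [-0.9, -1.2, 0.0]
grip_width: 0.004
```

{"method": "move_arm", "body": {"dp": [[0.06,0,0],[0.12,0,0],[0.18,0,0],[0.24,0,0],[0.3,0,0]], "turn": [0,0,0,0,0], "jaw": [-1,-1,-1,-1,-1]}}

```text
time: 61.7
position: [0.5239, 0.179, -0.0246]
tool_rot: [-3.138, -0.148, -0.0]
ft_force: [-0.9, 0.7, 0.1]
grip_width: 0.004
```

{"method": "move_arm", "body": {"dp": [[0.04,0,0],[0.08,0,0],[0.12,0,0],[0.16,0,0],[0.2,0,0]], "turn": [0,0,0,0,0], "jaw": [-1,-1,-1,-1,-1]}}

```text
time: 62.2
position: [0.5271, 0.1792, -0.025]
tool_rot: [3.136, 0.148, -0.008]
ft_force: [-11.0, -1.8, 7.9]
grip_width: 0.002
```

{"method": "move_arm", "body": {"dp": [[0.03,0,0],[0.06,0,0],[0.1,0,0],[0.1,0,0],[0.1,0,0]], "turn": [0,0,0,0,0], "jaw": [-1,-1,-1,-1,-1]}}

```text
time: 62.7
position: [0.5268, 0.1792, -0.0255]
tool_rot: [3.134, 0.149, -0.017]
ft_force: [-15.5, -2.4, 11.4]
grip_width: 0.005
```

{"method": "move_arm", "body": {"dp": [[-0.15,0,0],[-0.33,0,0],[-0.33,0,-0.5],[-0.33,0,-1.5],[-0.33,0,-3]], "turn": [0,0,0,0,0], "jaw": [-1,-1,-1,-1,-1]}}

```text
time: 63.2
position: [0.5223, 0.178, 0.0657]
tool_rot: [3.138, 0.147, -0.004]
ft_force: [1.0, -0.2, 0.8]
grip_width: 0.007
```

{"method": "move_arm", "body": {"dp": [[0,0,-1.5],[-1.5,0,-3],[-3,0,-3.6],[-3.3,0,-3.6],[-3.3,0,-3.6]], "turn": [0,0,0,0,0], "jaw": [-1,-1,-1,-1,-1]}}

```text
time: 63.7
position: [0.4244, 0.1698, 0.1751]
tool_rot: [3.129, 0.148, 0.01]
ft_force: [-0.5, -0.9, 0.2]
grip_width: 0.007
```

{"method": "move_arm", "body": {"dp": [[0,0,0],[0,0,0],[0,0,0],[0,0,0],[0,0,0]], "turn": [0,0,0,0,0], "jaw": [-1,-1,-1,-1,-1]}}

```text
time: 64.2
position: [0.4245, 0.1701, 0.1731]
tool_rot: [-3.135, -0.148, 0.002]
ft_force: [-0.3, 0.4, 0.1]
grip_width: 0.003
```

```bash
cat > cmp.py <<'E'
from h import *
import pickle
status()
ci=ctrl.camera_info('wrist');im=ctrl.get_image('wrist')
cv2.imwrite('pics/f2.png',im[:,:,::-1])
c3=pickle.load(open('w3.pkl','rb'));old=cv2.imread('pics/w3.png')[:,:,::-1]
# brightness along the cabinet's x through y=-60mm (beside the handle), heights .046: shut before vs now
cx=np.array([.9956,.0942,0]);cy=np.array([-.0942,.9956,0]);b=np.array([.5002,.1771,0])
for y in (-.07,.07):
    for t in np.arange(.024,.052,.002):
        p=b+cx*t+cy*y+[0,0,.046]
        q=proj(ci,p);o=(proj(c3,p)-[60,0])*2
        g=lambda I,q:cv2.getRectSubPix(np.ascontiguousarray(I.mean(2).astype(np.float32)),(1,1),tuple(map(float,q)))[0,0]
        print(round(t*1000),int(g(im,q)),int(g(old,o)),end=' | ')
    print()
for r in relays(ci,im): print(r[0],r[2])
for cam in('scene','wrist'): 
  if cam=='scene': ctrl.get_image('scene')
  for t in('drawer_handle','tape_roll','lock_cylinder','oil_bottle','board0'): print(cam,t,[(np.round(r['rect']),round(r['confidence'],2)) for r in ctrl.look_for(cam,t)])
E
python3 cmp.py
```

```text
[0.4245 0.1701 0.1731] [-0.3  0.4  0.1] [ 0.05 -0.01 -0.01] 0.003 64.2
24 109 133 | 26 109 135 | 28 109 136 | 30 109 116 | 32 122 103 | 34 80 98 | 36 114 130 | 38 98 200 | 40 179 223 | 42 211 13 | 44 103 50 | 46 81 92 | 48 87 89 | 50 87 90 | 
24 129 132 | 26 129 132 | 28 128 134 | 30 128 116 | 32 130 102 | 34 80 95 | 36 113 122 | 38 95 202 | 40 180 216 | 42 215 33 | 44 115 46 | 46 81 93 | 48 89 91 | 50 89 91 | 
[0.4317 0.4332] [0.0441 0.0589]
scene drawer_handle [(array([189., 222.,  70.,  49.]), 0.9), (array([176., 217.,  99.,  59.]), 0.22)]
scene tape_roll [(array([134., 284.,  23.,  19.]), 0.58)]
scene lock_cylinder [(array([269., 223.,  18.,  16.]), 0.61)]
scene oil_bottle [(array([312., 148.,  11.,  24.]), 0.6)]
scene board0 [(array([288., 179.,  19.,  16.]), 0.71), (array([300., 172.,  15.,  19.]), 0.63), (array([275., 186.,  22.,  15.]), 0.52), (array([310., 167.,  16.,  13.]), 0.46)]
wrist drawer_handle [(array([260.,  99., 244.,  44.]), 0.85)]
wrist tape_roll [(array([ 54., 149.,  62.,  53.]), 0.71)]
wrist lock_cylinder [(array([369., 210.,  25.,  45.]), 0.65)]
wrist oil_bottle [(array([474., 147.,  72., 148.]), 0.57)]
wrist board0 [(array([497., 153.,  30.,  66.]), 0.64)]
```

```bash
python3 -c "
from bench import ctrl
print(ctrl.close_job(),ctrl.get_state()['time'])"
```

```text
the job is handed in; nothing more can be done
the job is handed in; nothing more can be done
```

All four boards are in bays of their own in the cradle, relay up, and the empty drawer is pushed shut. I handed the job in at about 65 s with the gripper clear of everything.

**How it was done:**
- I hooked the drawer out by its handle until it hit the stop. My first retreat nudged it back a few millimetres, so I pulled it to the stop again.
- I tilted each board in the grip against the near jaw, pushed the far jaw back with it, dropped the near edge in and let the board float to the middle.

**Last checks:**
- **Boards:** In the picture taken just before shutting the drawer, all four look the same, with each edge under its jaw. The relay centres measured within about 1 mm of the bay centres. Whether they sit level was judged from that picture and the forces, not measured.
- **Drawer shut:** I pushed until it stopped dead at about 15 N. The panel then showed at its starting place or 1–2 mm further in.
- **Tape, oil bottle and lock cylinder:** The scene camera found the bottle and lock cylinder within 2 pixels of where they started. The tape was found only in the last scene picture, near its starting spot.

**What disagreed:**
- The top camera gave only a grey picture, so I used the scene and wrist cameras.
- The reported tool height was about 38 mm lower than the real fingertips. My first try at the handle therefore passed over it, and I corrected for this after touching the bench.
- The camera and contact estimates put the full opening at about 94–96 mm rather than 98. Both pulls did stop hard at the same place.

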